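# Scrape the board clear and layer the shortbread

### The job

Scrape every shortbread trimming off the crumb board into the crumb tray at its far end with the bench scraper, never touching the trimmings with the fingers, then stand the scraper upright on the table, off the board. Next build one neat, square stack on the cleared board of all the shortbread slabs, lying flat with one plywood separator sheet between each slab and the next and none underneath or on top; a sheet that is not needed stays flat on the table. Do not disturb the jar and the bowl.

Things in the scene. Friction and masses are not known exactly. Their poses are not given: they have to be found in the camera images.
- board: fixed wooden crumb board with a white crumb tray fixed to its far end; working face 260 (x) by 180 (y) mm, 30 mm above the table; origin on the table under the middle of the working face, x towards the open far end, z up. Dark lips 10 mm thick and 42 mm above the table along both long sides and the near end (inside faces y = +-90, x = -130 mm). Yaw within about 0.1 rad
- board_top (a point): middle of the board's working face, 30 mm above the table
- tray_floor (a point): middle of the crumb tray's inner floor, 200 mm from the board's middle along the board's x, 4 mm above the table. The tray adjoins the board's open, lipless far end: from x = 130 to 270 mm in the board's frame, 190 mm wide inside, walls 45 mm above the table
- scraper: loose bench scraper block, 0.35 kg, standing on the table: a steel foot 32 (x) by 156 (y) by 20 (z) mm, and on it a straight pale wooden grip 24 (x) by 110 (y) mm rising from 20 to 65 mm; origin at the middle of the foot's underside, z up. Gripped across the 24 mm; the 156 mm wide foot faces are the pushing faces (+-x)
- sheet1: loose rigid plywood separator sheet, 140 (x) by 60 (y) by 8 (z) mm, 0.05 kg, lying flat on the table beside the scraper; origin at the middle of its underside. Two are always there, both alike; the sheets and the scraper swap places from start to start
- sheet2: loose rigid plywood separator sheet, 140 (x) by 60 (y) by 8 (z) mm, 0.05 kg, lying flat on the table beside the scraper; origin at the middle of its underside. Two are always there, both alike; the sheets and the scraper swap places from start to start
- slab1: shortbread slab, rigid, 130 (x) by 54 (y) by 24 (z) mm, 0.13 kg, at the start lying flat at table height on thin baking parchment; origin at the middle of its underside. Two or three slabs are there, all alike (an absent one reads None)
- slab2: shortbread slab, rigid, 130 (x) by 54 (y) by 24 (z) mm, 0.13 kg, at the start lying flat at table height on thin baking parchment; origin at the middle of its underside. Two or three slabs are there, all alike (an absent one reads None)
- slab3: shortbread slab, rigid, 130 (x) by 54 (y) by 24 (z) mm, 0.13 kg, at the start lying flat at table height on thin baking parchment; origin at the middle of its underside. Two or three slabs are there, all alike (an absent one reads None)
- trim1: loose trimming of shortbread, rigid, 44 (x) by 26 (y) by 14 (z) mm, 14 g, at the start lying on the board; origin at the middle of its underside. Three to six are there (an absent one reads None)
- trim2: loose trimming of shortbread, rigid, 44 (x) by 26 (y) by 14 (z) mm, 14 g, at the start lying on the board; origin at the middle of its underside. Three to six are there (an absent one reads None)
- trim3: loose trimming of shortbread, rigid, 44 (x) by 26 (y) by 14 (z) mm, 14 g, at the start lying on the board; origin at the middle of its underside. Three to six are there (an absent one reads None)
- trim4: loose trimming of shortbread, rigid, 44 (x) by 26 (y) by 14 (z) mm, 14 g, at the start lying on the board; origin at the middle of its underside. Three to six are there (an absent one reads None)
- trim5: loose trimming of shortbread, rigid, 44 (x) by 26 (y) by 14 (z) mm, 14 g, at the start lying on the board; origin at the middle of its underside. Three to six are there (an absent one reads None)
- trim6: loose trimming of shortbread, rigid, 44 (x) by 26 (y) by 14 (z) mm, 14 g, at the start lying on the board; origin at the middle of its underside. Three to six are there (an absent one reads None)
- flour_jar: bystander: white storage jar, 90 mm across, 130 mm high, standing at the left of the work; origin under its middle
- bowl: bystander: white bowl, 140 mm across, 60 mm high, at the far right of the work; origin under its middle
Mind the look-alikes: they are no part of the job. Leave any black look-alike of the slab2 alone. What is shaped like the scraper but purple is not meant.

How it is judged:
On the way, in this order (a step that is already met when the one before it is completed fails the run):
1. the scraper pushes a trimming ((contact force between scraper and trim1 above 0.03 N or contact force between scraper and trim2 above 0.03 N or contact force between scraper and trim3 above 0.03 N or contact force between scraper and trim4 above 0.03 N or contact force between scraper and trim5 above 0.03 N or contact force between scraper and trim6 above 0.03 N)).
2. every trimming lies in the crumb tray (x of trim1 in the frame of board between 0.13 and 0.272 m and y of trim1 in the frame of board between -0.097 and 0.097 m and z of each of trim1, trim2, trim3, trim4, trim5, trim6 in the frame of board below 0.033 m and x of trim2 in the frame of board between 0.13 and 0.272 m and y of trim2 in the frame of board between -0.097 and 0.097 m and x of trim3 in the frame of board between 0.13 and 0.272 m and y of trim3 in the frame of board between -0.097 and 0.097 m and x of trim4 in the frame of board between 0.13 and 0.272 m and y of trim4 in the frame of board between -0.097 and 0.097 m and x of trim5 in the frame of board between 0.13 and 0.272 m and y of trim5 in the frame of board between -0.097 and 0.097 m and x of trim6 in the frame of board between 0.13 and 0.272 m and y of trim6 in the frame of board between -0.097 and 0.097 m), for 0.2 s.
3. the scraper stands upright on the table (height (world z) of scraper below 0.008 m and angle between scraper's own z axis and vertical below 0.1 rad and linear speed of scraper below 0.03 m/s), for 0.2 s.
4. the slabs are stacked on the board with a sheet between each two ((z of slab1 in the frame of board between 0.027 and 0.033 m or z of slab1 in the frame of board between 0.059 and 0.065 m or z of slab1 in the frame of board between 0.091 and 0.097 m) and angle between each of slab1, slab2, slab3's own z axis and vertical below 0.06 rad and linear speed of each of slab1, slab2, slab3 below 0.03 m/s and x of slab1 in the frame of board between -0.1 and 0.1 m and y of slab1 in the frame of board between -0.07 and 0.07 m and (z of slab2 in the frame of board between 0.027 and 0.033 m or z of slab2 in the frame of board between 0.059 and 0.065 m or z of slab2 in the frame of board between 0.091 and 0.097 m) and x of slab2 in the frame of board between -0.1 and 0.1 m and y of slab2 in the frame of board between -0.07 and 0.07 m and (z of slab3 in the frame of board between 0.027 and 0.033 m or z of slab3 in the frame of board between 0.059 and 0.065 m or z of slab3 in the frame of board between 0.091 and 0.097 m) and x of slab3 in the frame of board between -0.1 and 0.1 m and y of slab3 in the frame of board between -0.07 and 0.07 m and horizontal distance between slab1 and slab2 below 0.015 m and angle between the x axis of slab1 and the x axis of slab2, either way round below 0.2 rad and horizontal distance between each of slab2, slab1 and slab3 below 0.015 m and angle between the x axis of each of slab2, slab1 and the x axis of slab3, either way round below 0.2 rad and (height (world z) of sheet1 below 0.015 m or (horizontal distance between sheet1 and slab1 below 0.018 m and angle between the x axis of sheet1 and the x axis of slab1, either way round below 0.2 rad and horizontal distance between sheet1 and slab2 below 0.018 m and angle between the x axis of sheet1 and the x axis of slab2, either way round below 0.2 rad and horizontal distance between sheet1 and slab3 below 0.018 m and angle between the x axis of sheet1 and the x axis of slab3, either way round below 0.2 rad and z of sheet1 in the frame of board between 0.051 and 0.057 m) or (horizontal distance between sheet1 and slab1 below 0.018 m and angle between the x axis of sheet1 and the x axis of slab1, either way round below 0.2 rad and horizontal distance between sheet1 and slab2 below 0.018 m and angle between the x axis of sheet1 and the x axis of slab2, either way round below 0.2 rad and horizontal distance between sheet1 and slab3 below 0.018 m and angle between the x axis of sheet1 and the x axis of slab3, either way round below 0.2 rad and z of sheet1 in the frame of board between 0.083 and 0.089 m and z of any of slab1, slab2, slab3 in the frame of board above 0.089 m)) and (height (world z) of sheet2 below 0.015 m or (horizontal distance between sheet2 and slab1 below 0.018 m and angle between the x axis of sheet2 and the x axis of slab1, either way round below 0.2 rad and horizontal distance between sheet2 and slab2 below 0.018 m and angle between the x axis of sheet2 and the x axis of slab2, either way round below 0.2 rad and horizontal distance between sheet2 and slab3 below 0.018 m and angle between the x axis of sheet2 and the x axis of slab3, either way round below 0.2 rad and z of sheet2 in the frame of board between 0.051 and 0.057 m) or (horizontal distance between sheet2 and slab1 below 0.018 m and angle between the x axis of sheet2 and the x axis of slab1, either way round below 0.2 rad and horizontal distance between sheet2 and slab2 below 0.018 m and angle between the x axis of sheet2 and the x axis of slab2, either way round below 0.2 rad and horizontal distance between sheet2 and slab3 below 0.018 m and angle between the x axis of sheet2 and the x axis of slab3, either way round below 0.2 rad and z of sheet2 in the frame of board between 0.083 and 0.089 m and z of any of slab1, slab2, slab3 in the frame of board above 0.089 m))), for 0.2 s.
At the end, for the whole second after the job is handed in: All trimmings in the crumb tray; scraper upright on the table; all slabs flat in one stack on the board, one sheet between each two (heights to 3 mm, slab centres within 15 mm, sheets within 18 mm of them, parallel within 0.2 rad); a spare sheet flat on the table; all at rest (all of step 2 and all of step 3 and all of step 4); the robot touches nothing.
It fails at once if the fingers touch a trimming (contact force between the fingers and trim1 above 0.5 N or contact force between the fingers and trim2 above 0.5 N or contact force between the fingers and trim3 above 0.5 N or contact force between the fingers and trim4 above 0.5 N or contact force between the fingers and trim5 above 0.5 N or contact force between the fingers and trim6 above 0.5 N).
It fails at once if the jar or the bowl is disturbed (distance of any of flour_jar, bowl from where it was at the start of the episode above 0.03 m).
Of trim1, trim2, trim3, trim4, trim5, trim6 only 3 to 6 are there at a start; the rules pass over those that are not, and their reading is None.
Of slab1, slab2, slab3 only 2 to 3 are there at a start; the rules pass over those that are not, and their reading is None.
At some moment in a run one of trim1, trim2, trim3, trim4, trim5, trim6, scraper may be knocked a few centimetres aside while the robot is not near it.
Once in a run the grip may slacken for a moment while it holds something.
It also fails if it takes over 210 s, if anything falls off the work surface, if the arm or the gripper's body presses on something with over 40 N, if the wrist force passes 120 N, or if a joint passes its speed limit or range.

### The arm

A 7-joint arm with a two-finger parallel gripper is mounted at the origin on the work surface. World frame = base frame: x ahead of the robot, y to its left, z up, the work surface at z = 0. Lengths are in m, angles in rad, forces in N, time in s.
With the tool pointing down it reaches from about 0.4 to 0.875 m from the base axis. Payload 19.3 kg.
Tool frame: the origin (TCP) lies at the very end of the fingers, on their centre line; the grasp point (between the pads) lies 19 mm behind it; z points along the fingers, y is the line along which they close (so a half turn about z gives the same grasp; the last joint's range is limited). The gripper opens to 85 mm and grips with 20 to 120 N. Pads are 22 mm wide; open, the fingers measure 114 mm over their backs; the gripper's body (76 mm by 85 mm) begins 54 mm behind the grasp point. The pads swing forward as they close: fully open they stand 13 mm farther back than shut.
Start: joints at [1.154, 0.521, -0.036, 1.599, 0.021, 1.021, -0.113], TCP at [0.212, -0.588, 0.231] pointing down, gripper open.
Joint ranges: [-2.91, 2.91], [-0.3, 2.13], [-1.5, 1.42], [0.17, 2.43], [-1.26, 4.41], [0.16, 1.93], [-2.52, 2.52]. Speed limits (rad/s): [1.89, 1.89, 2.39, 2.39, 3.01, 3.01, 3.01].

### API

Orientations are given as [roll, pitch, yaw] about the fixed x, y, z axes, in that order (R = Rz(yaw) Ry(pitch) Rx(roll)).
In Python, from workcell import monitor, optics, job_done gives the robot as it stands.
- The arm moves only by the shell command python3 -m handwheel 'ROWS' [FORCE]. ROWS is JSON, a list of rows, each an object of numbers: "dx", "dy", "dz": the shift along the tool's x, y, z in cm; "wx", "wy", "wz": the turn, a rotation vector about the tool's x, y, z in rad; "claw": the opening in per cent of the stroke, from 0 (shut) to 100 (fully open). A call has 1 to 8 rows; each row shifts and turns the commanded pose from where the row before left it, along the tool's axes as they then stand; what a row does not reach is not made up. A row lasts 1/8 s, in which the tool goes at most 62.5 mm and 10.7 degrees, less where a joint would pass 70% of its speed; a pose out of reach is approached as far as the arm can. A call with a gripper value outside its range is refused whole. The fingers move at their own pace and stop on an object; FORCE is the grip in N (left out, the last holds). Time passes only in rows, so rows that do not move let the fingers close. It gives the time, the measured TCP pose, the force, the opening and the grip force at its end, in the units of the state.
- monitor.observe(): the state, without advancing time (a new reading comes with each control period).
- optics.grab_frame(name): name is "side" or "top" or "wrist"; returns a dict with "frame" (384x512x3 uint8, blue, green, red), "fovy" (degrees; the focal length in pixels is half the picture's height over the tangent of half this angle, whatever the lens; pixels are square), "cx", "cy" (the principal point, pixels), "k1" (the pictures are not rectified: a ray, as slopes to the right and down, at radius r is drawn at 1 + k1 r^2 times it, then the intrinsics apply), "R" (3x3) and "t" (3): a world point X has camera coordinates R X + t. Camera axes: x right, y down, z forward; pixel columns grow to the right and rows downward; lengths in m; the calibration is good to about 2 mm. A picture is of the moment at which its call begins. There is no depth.
- job_done(): hands the job in; it is judged then, once.
Trained networks look in the newest picture that a camera, given by its name, has taken for a name from the list of things; names that differ only in an ending like _2 or _b are one class to them, and where a whole thing is asked for, a point or a joint stands for the part that bears it (a point fixed in the world has none). Each returns a list of dicts, best first, with "p" (0 to 1); they miss things now and then, are a little off and sometimes report something else, mostly with a low value. They report only what shows in the picture. A call takes as long as a camera call. They do not tell look-alikes from the thing itself.
- optics.masks_of(name, camera): "region" (384x512 bool, what is visible of it) and "rect" ([left, top, width, height] in pixels, round what is visible of it).
The state is a dict: "clock": time; "qpos": joint angles; "qd": joint speeds; "joint_efforts": joint torques, N m; "position": TCP position; "tool_rot": TCP orientation; "force": force on the tool from outside, world axes, zero at the start; "moment": the same for the moment, N m; "grip_width": finger opening in m; "finger_force": force on a finger pad.
Only numpy, scipy, OpenCV 4.12 (cv2) and the standard library are available. Lean on these libraries where they do the work, as an engineer would, in place of code of your own. Each camera call takes 0.05 s, during which the arm holds its last target. There are 200 camera calls.

## Working session

There is one attempt and no reset: what is moved stays moved. The work goes in short steps, Python scripts to look and compute and a shell command to move; the robot and the scene stay as the last step left them, time stands still between calls to the robot, and variables do not carry over. Pictures are saved under pics/ and viewed, at most 14 in all, crops included, and the job is handed in when it is done.

```bash
mkdir -p pics; ls; python3 - <<'E'
from workcell import monitor, optics
import cv2,numpy as np
s=monitor.observe()
for k,v in s.items(): print(k,np.round(v,3))
for c in ["side","top","wrist"]:
    f=optics.grab_frame(c); print(c,f["fovy"],f["cx"],f["cy"],f["k1"],np.round(f["R"],3).tolist(),np.round(f["t"],3))
    cv2.imwrite(f"pics/{c}0.png",f["frame"])
E
```

```text
pics
clock 0.0
qpos [ 1.154  0.522 -0.036  1.6    0.021  1.021 -0.113]
qd [-0.    -0.     0.001 -0.002  0.001  0.001 -0.001]
joint_efforts [-0.0000e+00 -9.2712e+01  1.9800e+00 -3.6994e+01  1.8000e-02  8.0000e-03
 -0.0000e+00]
position [ 0.212 -0.588  0.231]
tool_rot [-3.14   0.     0.347]
force [-0.49  -0.099  0.257]
moment [-0.035 -0.034  0.029]
finger_force 0.0
grip_width 0.085
side 53.9452531226049 259.9875536333803 197.56092036916766 -0.04205827226111497 [[-0.928, -0.373, 0.009], [-0.274, 0.665, -0.695], [0.253, -0.647, -0.719]] [0.472 0.18  1.019]
top 55.15717044800574 258.94755255836026 180.64669514103602 0.035657919403416304 [[-0.005, -1.0, 0.016], [-0.984, 0.002, -0.178], [0.178, -0.017, -0.984]] [0.018 0.477 1.086]
wrist 60.52272092381593 251.87930926386503 192.1954679245473 -0.01537367936781598 [[0.34, -0.94, -0.0], [-0.894, -0.323, 0.311], [-0.293, -0.106, -0.95]] [-0.625 -0.04   0.379]
```

View pics/top0.png

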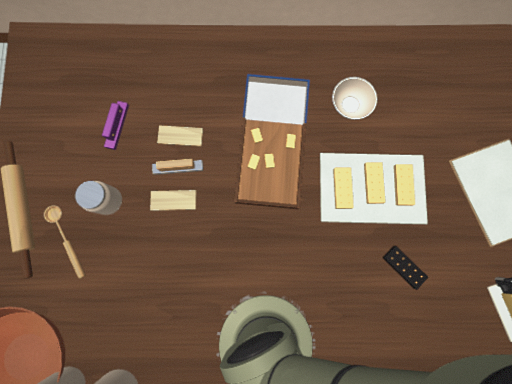

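View pics/side0.png

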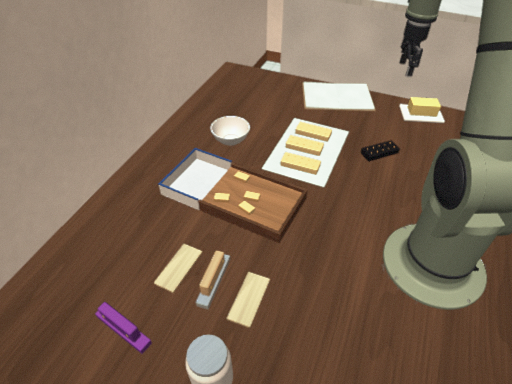

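```bash
cat > h.py <<'E'
import numpy as np, cv2
from scipy.optimize import minimize
from workcell import monitor, optics
P={}
def grab(c):
    P[c]=optics.grab_frame(c); return P[c]
def proj(X,c):
    f=P[c]; Y=np.asarray(X)@np.array(f["R"]).T+f["t"]; s=Y[:,:2]/Y[:,2:]
    s=s*(1+f["k1"]*(s**2).sum(1,keepdims=True)); F=192/np.tan(np.radians(f["fovy"]/2))
    return s*F+[f["cx"],f["cy"]]
def ground(uv,c,z):
    f=P[c]; F=192/np.tan(np.radians(f["fovy"]/2)); d=(np.atleast_2d(uv).astype(float)-[f["cx"],f["cy"]])/F; s=d.copy()
    for _ in range(8): s=d/(1+f["k1"]*(s**2).sum(1,keepdims=True))
    R=np.array(f["R"]); r=np.c_[s,np.ones(len(s))]@R; C=-R.T@np.array(f["t"])
    return C+r*((z-C[2])/r[:,2])[:,None]
def box(lx,ly,z0,z1,x0=0):
    return np.array([[x0+a*lx/2,b*ly/2,z] for a in(-1,1) for b in(-1,1) for z in(z0,z1)])
SH={"slab":[box(.13,.054,0,.024)],"sheet":[box(.14,.06,0,.008)],"trim":[box(.044,.026,0,.014)],
 "scraper":[box(.032,.156,0,.02),box(.024,.11,.02,.065)]}
def sil(kind,p,z,c,S=4):
    m=np.zeros((384*S,512*S),np.uint8); co,si=np.cos(p[2]),np.sin(p[2]); R=np.array([[co,-si,0],[si,co,0],[0,0,1]])
    for b in SH[kind]:
        q=proj(b@R.T+[p[0],p[1],z],c); h=cv2.convexHull(((q+.5)*S).astype(np.float32)); cv2.fillConvexPoly(m,np.int32(h),255)
    return cv2.resize(m,(512,384),interpolation=cv2.INTER_AREA)/255.
def fit(kind,masks,p0,z):
    """masks: {cam:bool}; p0=(x,y,yaw)"""
    def cost(q):
        p=[q[0]/100,q[1]/100,q[2]/10]
        return sum(np.abs(sil(kind,p,z,c)-m).sum()/m.sum() for c,m in masks.items())/len(masks)
    q0=[p0[0]*100,p0[1]*100,p0[2]*10]
    r=minimize(cost,q0,method="Nelder-Mead",options=dict(initial_simplex=[q0]+[[q0[i]+(j==i)*1.0 for i in range(3)] for j in range(3)],xatol=.01,fatol=1e-4,maxiter=120))
    return np.array([r.x[0]/100,r.x[1]/100,r.x[2]/10]),r.fun
def seed(m,c,z,longy=False):
    cs,_=cv2.findContours(m.astype(np.uint8),0,2); k=max(cs,key=cv2.contourArea)[:,0]
    g=(ground(k,c,z)[:,:2]*1000).astype(np.float32); (x,y),(w,h),a=cv2.minAreaRect(g); a=np.radians(a)
    if h>w: a+=np.pi/2
    if longy: a-=np.pi/2
    return [x/1000,y/1000,(a+np.pi/2)%np.pi-np.pi/2],(max(w,h),min(w,h))
def find(kind,c,z,H,n=None,pmin=.4,dofit=True):
    out=[]
    for d in optics.masks_of(n or kind+("" if kind=="scraper" else "1"),c):
        m=d["region"]
        if d["p"]<pmin or m.sum()<20: continue
        p,wh=seed(m,c,z+H,kind=="scraper"); e=0
        if dofit: p,e=fit(kind,{c:m},p,z)
        out.append((d["p"],d["rect"],np.round(p,4),round(e,3),np.round(wh)))
    return out
E
python3 - <<'E'
from h import *
for c in("top","side"):
    grab(c)
    for k,z,H in(("scraper",0,.03),("sheet",0,.008),("slab",0,.024),("trim",.03,.014)):
        print(c,k)
        for o in find(k,c,z,H): print(*o)
for n in("board","flour_jar","bowl"):
    for d in optics.masks_of(n,"top")[:2]: print(n,d["p"],d["rect"],seed(d["region"],"top",.03))
E
```

```text
top scraper
0.59 [154.6, 157.8, 49.4, 15.9] [0.5274 0.2741 0.0918] 0.082 [156.  47.]
0.58 [102.6, 102.4, 30.2, 44.9] [0.6655 0.4711 1.357 ] 0.08 [155.  57.]
top sheet
0.83 [160.0, 123.7, 42.7, 21.3] [0.6331 0.2713 1.5057] 0.067 [140.  61.]
0.6 [149.2, 188.8, 44.8, 21.2] [ 0.4236  0.2836 -1.533 ] 0.065 [142.  65.]
top slab
0.96 [336.2, 165.8, 19.2, 44.2] [ 0.4603 -0.2496  0.0221] 0.059 [133.  60.]
0.93 [364.7, 166.9, 21.6, 38.0] [ 0.4754 -0.3474 -0.0008] 0.049 [131.  62.]
0.76 [392.8, 165.2, 21.4, 37.3] [ 0.4688 -0.4396 -0.0283] 0.094 [130.  60.]
0.72 [384.2, 246.1, 44.0, 44.9] [ 0.2148 -0.4224  0.7988] 0.099 [131.  58.]
top trim
0.6 [264.3, 151.3, 8.3, 17.1] [ 0.5411 -0.0138  0.1337] 0.134 [41. 28.]
0.57 [283.6, 135.2, 9.9, 17.4] [ 0.6042 -0.0794  0.0164] 0.151 [52. 31.]
side scraper
0.97 [195.3, 252.7, 38.9, 59.0] [0.5263 0.2738 0.0834] 0.061 [168.  48.]
0.7 [95.7, 306.2, 55.6, 48.6] [0.6662 0.4732 1.3603] 0.093 [169.  38.]
side sheet
0.97 [224.2, 272.8, 44.0, 55.0] [ 0.4227  0.2838 -1.5321] 0.085 [140.  61.]
0.76 [153.8, 245.1, 48.9, 45.2] [0.6332 0.2723 1.5251] 0.056 [142.  62.]
s
[... 466 characters left out ...]
0.44 [234.0, 200.9, 16.6, 13.1] [ 0.5401  0.034  -0.2454] 0.107 [51. 36.]
board 0.84 [233.5, 73.8, 76.6, 135.5] ([0.6111729736328125, -0.026272789001464843, np.float64(-0.09978198814254391)], (428.9549255371094, 208.61929321289062))
flour_jar 0.94 [76.4, 183.0, 47.2, 30.8] ([0.4290030517578125, 0.50502001953125, np.float64(1.1857544990204225)], (141.86773681640625, 94.23141479492188))
flour_jar 0.25 [152.8, 158.0, 50.4, 15.8] ([0.526595458984375, 0.27082171630859375, np.float64(-1.486841063924638)], (154.98329162597656, 41.63427734375))
bowl 0.95 [335.1, 77.3, 40.5, 41.3] ([0.7523423461914063, -0.29730828857421876, np.float64(-0.002935602469594123)], (140.14410400390625, 140.02679443359375))
```

```bash
cat >> h.py <<'E'
SH["board"]=[box(.27,.2,0,.042,-.005),box(.145,.2,0,.045,.2025)]
from scipy.spatial.transform import Rotation as Ro
def need(x,y,z,yaw):
    """print turn and then shift (tool axes after the turn) to the target, tool straight down"""
    s=monitor.observe(); R=Ro.from_euler("xyz",s["tool_rot"]); T=Ro.from_euler("xyz",[np.pi,0,yaw])
    w=(R.inv()*T).as_rotvec(); d=T.inv().apply(np.array([x,y,z])-s["position"])*100
    print("t",s["clock"],"pos",np.round(s["position"],4),"rot",np.round(s["tool_rot"],3),"| turn",np.round(w,3),"rows",round(np.abs(w[2])/.187,1),"shift cm",np.round(d,2),"rows",round(np.linalg.norm(d)/6.25,1))
E
python3 - <<'E'
from h import *
M={}
for c in("top","side"):
    grab(c); M[c]=optics.masks_of("board",c)[0]["region"]
    print(c,fit("board",{c:M[c]},[.545,-.022,-.09],0))
p,e=fit("board",M,[.545,-.022,-.09],0); print(p,e)
im=cv2.resize(P["top"]["frame"][70:225,90:320],None,fx=3,fy=3,interpolation=cv2.INTER_CUBIC)
R=Ro.from_euler("z",p[2])
for q in [(-.13,-.09,.042),(-.13,.09,.042),(.13,.09,.03),(.13,-.09,.03),(.27,.095,.045),(.27,-.095,.045),(.2,0,.004),(0,0,.03)]:
    u=(proj([R.apply(q)+[p[0],p[1],0]],"top")[0]-[90,70])*3; cv2.circle(im,tuple(np.int32(u)),4,(255,0,255),1)
cv2.imwrite("pics/crop1.png",im)
need(.5,-.15,.25,1.66)
E
```

```text
top (array([ 1.37837449, -0.59224691, -0.5809465 ]), np.float64(1.0))
side (array([ 0.5454976 , -0.02051038, -0.10660067]), np.float64(0.12197510335111666))
[ 0.54520836 -0.02199507 -0.09036822] 7.544044032977496
t 1.0 pos [ 0.2124 -0.5878  0.2313] rot [-3.142  0.     0.347] | turn [-0.    -0.    -1.313] rows 7.0 shift cm [41.04 32.55 -1.87] rows 8.4
```

View pics/crop1.png

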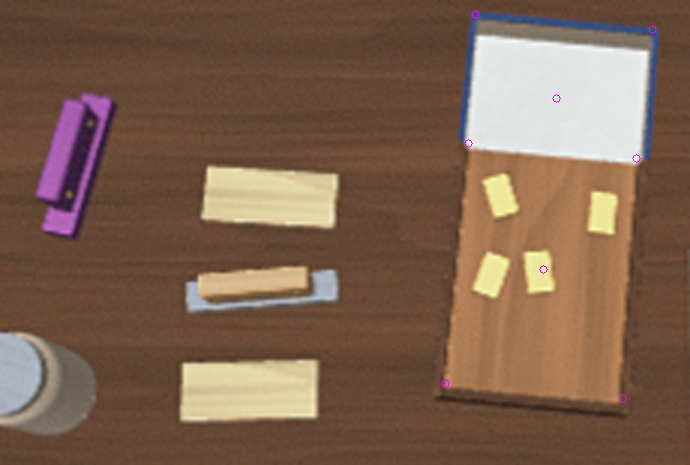

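The crop confirms the choice: the wanted scraper is the pale-wood grip on a steel foot at (177,165), between sheets at (180,135) and (173,200). The purple look-alike is at (115,125), and the black slab look-alike at (405,267). The board marks look about 2 px too far along x, so I'll refine them.

```bash
python3 - <<'E'
from h import *
grab("top")
pts=np.array([[470,150],[637,163]])/3+[90,70]
g=ground(pts,"top",.03); print(g.round(4))
d=[x for x in optics.masks_of("board","top")]; print([(x["p"],x["rect"],int(x["region"].sum())) for x in d])
m=max(d,key=lambda x:x["region"].sum())["region"]
print(fit("board",{"top":m},[.543,-.022,-.09],0))
E
python3 -m handwheel '[{"wz":-0.18,"dz":-0.3},{"wz":-0.18,"dz":-0.3},{"wz":-0.18,"dz":-0.3},{"wz":-0.18,"dz":-0.3},{"wz":-0.18,"dz":-0.3},{"wz":-0.18,"dz":-0.4},{"wz":-0.18},{"wz":-0.05}]'
python3 -c "
from h import *
need(.5,-.15,.25,1.66)"
```

```text
[[ 0.6759  0.0545  0.03  ]
 [ 0.6614 -0.1232  0.03  ]]
[(0.67, [233.7, 73.3, 75.3, 138.3], 8064)]
(array([ 0.54320473, -0.01828869, -0.09822579]), np.float64(0.07574112978524743))
t 1.1 pos [ 0.2124 -0.5878  0.2313] rot [-3.142 -0.     0.347] | turn [-0.    -0.    -1.313] rows 7.0 shift cm [41.04 32.54 -1.87] rows 8.4schema error: expected keys dx, dy, dz, wx, wy, wz, claw
```

```bash
python3 -m handwheel '[{"dx":0,"dy":0,"dz":-0.3,"wx":0,"wy":0,"wz":-0.18,"claw":100},{"dx":0,"dy":0,"dz":-0.3,"wx":0,"wy":0,"wz":-0.18,"claw":100},{"dx":0,"dy":0,"dz":-0.3,"wx":0,"wy":0,"wz":-0.18,"claw":100},{"dx":0,"dy":0,"dz":-0.3,"wx":0,"wy":0,"wz":-0.18,"claw":100},{"dx":0,"dy":0,"dz":-0.3,"wx":0,"wy":0,"wz":-0.18,"claw":100},{"dx":0,"dy":0,"dz":-0.4,"wx":0,"wy":0,"wz":-0.18,"claw":100},{"dx":0,"dy":0,"dz":0,"wx":0,"wy":0,"wz":-0.18,"claw":100},{"dx":0,"dy":0,"dz":0,"wx":0,"wy":0,"wz":-0.053,"claw":100}]'
python3 -c "
from h import *
need(.5,-.15,.25,1.66)"
```

```text
clock: 2.1
position: [0.2122, -0.5879, 0.2503]
tool_rot: [3.141, -0.0, 1.663]
force: [-0.5, -0.3, -0.1]
grip_width: 0.0852
finger_force: 0.0
t 2.1 pos [ 0.2122 -0.5879  0.2503] rot [ 3.141 -0.     1.663] | turn [ 0.    -0.     0.003] rows 0.0 shift cm [4.105e+01 3.256e+01 3.000e-02] rows 8.4
```

```bash
python3 -m handwheel '[{"dx":4.5,"dy":4.1,"dz":0,"wx":0,"wy":0,"wz":0,"claw":100},{"dx":4.5,"dy":4.1,"dz":0,"wx":0,"wy":0,"wz":0,"claw":100},{"dx":4.5,"dy":4.1,"dz":0,"wx":0,"wy":0,"wz":0,"claw":100},{"dx":4.5,"dy":4.1,"dz":0,"wx":0,"wy":0,"wz":0,"claw":100},{"dx":4.5,"dy":4.1,"dz":0,"wx":0,"wy":0,"wz":0,"claw":100},{"dx":4.5,"dy":4.1,"dz":0,"wx":0,"wy":0,"wz":0,"claw":100},{"dx":4.5,"dy":4.1,"dz":0,"wx":0,"wy":0,"wz":0,"claw":100},{"dx":4.5,"dy":4,"dz":0,"wx":0,"wy":0,"wz":0,"claw":100}]'
python3 -c "
from h import *
need(.5,.274,.25,1.66)"
```

```text
clock: 3.1
position: [0.5071, -0.1986, 0.2505]
tool_rot: [3.141, 0.0, 1.659]
force: [0.2, -1.3, 0.5]
grip_width: 0.0854
finger_force: 0.0
t 3.1 pos [ 0.5071 -0.1986  0.2505] rot [3.141 0.    1.659] | turn [ 0.     0.    -0.001] rows 0.0 shift cm [47.14  3.5   0.05] rows 7.6
```

```bash
python3 -m handwheel '[{"dx":5,"dy":-1,"dz":-2,"wx":0,"wy":0,"wz":0,"claw":100},{"dx":6,"dy":-1,"dz":-2,"wx":0,"wy":0,"wz":0,"claw":100},{"dx":5,"dy":-1,"dz":-2,"wx":0,"wy":0,"wz":0,"claw":100},{"dx":0,"dy":0,"dz":0,"wx":0,"wy":0,"wz":0,"claw":100}]'
python3 - <<'E'
from h import *
f=grab("wrist"); print(-np.array(f["R"]).T@f["t"],monitor.observe()["position"])
cv2.imwrite("pics/w1.png",f["frame"])
for o in find("trim","wrist",.03,.014): print(*o)
for d in optics.masks_of("board","wrist")[:2]: print(d["p"],d["rect"])
need(.5,.274,.25,1.66)
E
```

```text
clock: 3.6
position: [0.4624, -0.0416, 0.3116]
tool_rot: [3.139, 0.001, 1.665]
force: [-0.4, -1.2, -0.6]
grip_width: 0.0854
finger_force: 0.0
[0.45479394 0.03750526 0.45348823] [ 0.46247578 -0.04377955  0.31071711]
0.93 [300.5, 74.2, 40.9, 37.4] [ 0.538   0.0331 -0.3387] 0.06 [45. 26.]
0.92 [338.2, 178.3, 38.3, 23.5] [ 0.6047 -0.0827 -0.1147] 0.093 [47. 28.]
0.77 [300.0, 123.4, 35.4, 22.4] [ 0.5409 -0.0155  0.0943] 0.059 [45. 28.]
0.62 [364.5, 96.4, 40.4, 28.5] [0.623  0.0235 0.3066] 0.081 [47. 27.]
0.73 [194.8, 31.7, 317.2, 212.2]
t 3.75 pos [ 0.4624 -0.0456  0.3097] rot [-3.141  0.     1.659] | turn [-0.     0.    -0.001] rows 0.0 shift cm [31.5   6.59  5.97] rows 5.2
```

View pics/w1.png

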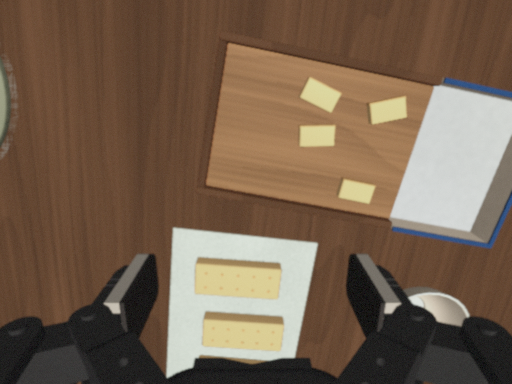

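```bash
python3 - <<'E'
from h import *
grab("wrist")
px=np.array([[228,43],[207,186],[391,218],[437,84]]); g=ground(px,"wrist",.03)[:,:2]
b=np.array([[-.13,.09],[-.13,-.09],[.13,-.09],[.13,.09]])
R,r=Ro.align_vectors(np.c_[g-g.mean(0),np.zeros(4)],np.c_[b,np.zeros(4)])
print(g.round(4),g.mean(0),R.as_euler("xyz")[2],r)
for s in [(a,b) for a,b in zip(px,np.roll(px,-1,0))]: pass
need(.5273,.274,.25,1.66)
E
```

```text
[[ 0.4231  0.0776]
 [ 0.4067 -0.1007]
 [ 0.6629 -0.1244]
 [ 0.6807  0.0548]] [ 0.54334266 -0.02318815] -0.09194238290411874 0.0023738715594813628
t 3.8 pos [ 0.4624 -0.0458  0.3095] rot [-3.141 -0.     1.658] | turn [-0.001 -0.    -0.002] rows 0.0 shift cm [31.27  9.31  5.95] rows 5.3
```

```bash
python3 -m handwheel '[{"dx":5.2,"dy":1.6,"dz":1.8,"wx":0,"wy":0,"wz":0,"claw":100},{"dx":5.2,"dy":1.6,"dz":1.8,"wx":0,"wy":0,"wz":0,"claw":100},{"dx":5.2,"dy":1.6,"dz":1.8,"wx":0,"wy":0,"wz":0,"claw":80},{"dx":5.2,"dy":1.5,"dz":1.8,"wx":0,"wy":0,"wz":0,"claw":80},{"dx":5.2,"dy":1.5,"dz":1.8,"wx":0,"wy":0,"wz":0,"claw":80},{"dx":5.2,"dy":1.5,"dz":1.8,"wx":0,"wy":0,"wz":0,"claw":80},{"dx":0,"dy":0,"dz":0,"wx":0,"wy":0,"wz":0,"claw":80},{"dx":0,"dy":0,"dz":0,"wx":0,"wy":0,"wz":0,"claw":80}]'
python3 - <<'E'
from h import *
for c in ("top","side","wrist"):
    grab(c); 
    for o in find("scraper",c,0,.03): print(c,*o)
need(.527,.274,.03,1.66)
E
```

```text
clock: 4.8
position: [0.5276, 0.2731, 0.201]
tool_rot: [-3.14, 0.001, 1.659]
force: [-0.4, 0.1, -0.5]
grip_width: 0.0687
finger_force: 0.0
top 0.45 [103.5, 141.3, 15.1, 8.2] [ 0.6048  0.4986 -0.6134] 3.699 [44. 27.]
side 0.72 [199.7, 253.1, 31.4, 54.3] [0.5272 0.2734 0.1122] 0.096 [168.  48.]
wrist 0.83 [233.3, 85.1, 35.8, 148.0] [0.5271 0.2731 0.0823] 0.036 [149.  32.]
wrist 0.77 [470.6, 0.0, 36.9, 11.6] [ 0.7225  0.4694 -1.5718] 1.0 [30.  5.]
wrist 0.72 [121.2, 69.1, 61.8, 141.5] [0.4317 0.2926 0.0902] 0.272 [132.  58.]
t 5.1 pos [0.5277 0.2733 0.2022] rot [3.141 0.    1.658] | turn [ 0.001  0.    -0.002] rows 0.0 shift cm [ 0.08 -0.06 17.22] rows 2.8
```

```bash
python3 -m handwheel '[{"dx":0,"dy":0,"dz":5,"wx":0,"wy":0,"wz":0,"claw":80},{"dx":0,"dy":0,"dz":5,"wx":0,"wy":0,"wz":0,"claw":80},{"dx":0,"dy":0,"dz":4,"wx":0,"wy":0,"wz":0,"claw":80},{"dx":0,"dy":0,"dz":3.1,"wx":0,"wy":0,"wz":0,"claw":80},{"dx":0,"dy":0,"dz":0,"wx":0,"wy":0,"wz":0,"claw":0},{"dx":0,"dy":0,"dz":0,"wx":0,"wy":0,"wz":0,"claw":0},{"dx":0,"dy":0,"dz":0,"wx":0,"wy":0,"wz":0,"claw":0},{"dx":0,"dy":0,"dz":0,"wx":0,"wy":0,"wz":0,"claw":0}]' 80; python3 -m handwheel '[{"dx":0,"dy":0,"dz":-1,"wx":0,"wy":0,"wz":0,"claw":0},{"dx":0,"dy":0,"dz":-2,"wx":0,"wy":0,"wz":0,"claw":0},{"dx":0,"dy":0,"dz":-4,"wx":0,"wy":0,"wz":0,"claw":0},{"dx":0,"dy":0,"dz":-4,"wx":0,"wy":0,"wz":0,"claw":0},{"dx":0,"dy":0,"dz":0,"wx":0,"wy":0,"wz":0,"claw":0}]'
python3 - <<'E'
from h import *
c="wrist"; f=grab(c); s=monitor.observe(); print(s["position"],s["tool_rot"],s["force"])
cv2.imwrite("pics/w2.png",f["frame"])
for o in find("scraper",c,s["position"][2]-.032,.03): print(c,*o)
E
```

```text
clock: 6.1
position: [0.5282, 0.2744, 0.0326]
tool_rot: [3.139, -0.001, 1.659]
force: [-1.2, -1.0, 7.1]
grip_width: 0.0232
finger_force: 79.3
clock: 6.72
position: [0.5287, 0.275, 0.145]
tool_rot: [3.136, -0.002, 1.659]
force: [0.6, 0.3, -2.9]
grip_width: 0.0228
finger_force: 79.2
[0.52800683 0.2743382  0.14300212] [ 3.13864355e+00 -9.39491816e-04  1.65944221e+00] [ 0.50752931  0.41282068 -3.59939432]
wrist 0.94 [214.7, 88.6, 72.5, 274.1] [0.5285 0.274  0.0866] 0.112 [147.  31.]
```

```bash
python3 -c "
from h import *
need(.4484,-.0132,.145,1.479)"
```

```text
t 6.825 pos [0.5274 0.2739 0.1416] rot [ 3.141 -0.     1.659] | turn [ 0.001 -0.     0.18 ] rows 1.0 shift cm [-29.31  -5.24  -0.34] rows 4.8
```

```bash
python3 -m handwheel '[{"dx":0,"dy":0,"dz":-0.3,"wx":0,"wy":0,"wz":0.09,"claw":0},{"dx":0,"dy":0,"dz":0,"wx":0,"wy":0,"wz":0.09,"claw":0},{"dx":-5.8,"dy":-1.1,"dz":0,"wx":0,"wy":0,"wz":0,"claw":0},{"dx":-5.9,"dy":-1.1,"dz":0,"wx":0,"wy":0,"wz":0,"claw":0},{"dx":-5.9,"dy":-1,"dz":0,"wx":0,"wy":0,"wz":0,"claw":0},{"dx":-5.9,"dy":-1,"dz":0,"wx":0,"wy":0,"wz":0,"claw":0},{"dx":-5.8,"dy":-1,"dz":0,"wx":0,"wy":0,"wz":0,"claw":0},{"dx":0,"dy":0,"dz":0,"wx":0,"wy":0,"wz":0,"claw":0}]'
python3 - <<'E'
from h import *
for c in("top","side","wrist"):
    f=grab(c)
    for o in find("trim",c,.03,.014): print(c,*o)
cv2.imwrite("pics/w3.png",f["frame"])
s=monitor.observe()
for o in find("scraper",c,s["position"][2]-.0325,.03): print(c,*o)
need(.4484,-.0132,.064,1.479)
E
```

```text
clock: 7.82
position: [0.447, -0.0174, 0.1431]
tool_rot: [-3.139, 0.002, 1.473]
force: [0.9, 0.5, -3.1]
grip_width: 0.0233
finger_force: 82.5
top 0.6 [234.5, 73.8, 75.9, 134.6] [ 0.6891  0.0097 -1.0729] 0.967 [421. 206.]
top 0.56 [250.9, 130.2, 11.8, 6.6] [0.6306 0.0277 0.0223] 0.853 [29. 25.]
side 0.67 [235.7, 201.7, 16.9, 12.7] [ 0.542   0.0321 -0.3388] 0.393 [46. 29.]
side 0.6 [214.3, 193.5, 14.9, 8.6] [0.6253 0.0223 0.3495] 0.128 [46. 40.]
side 0.43 [235.9, 167.5, 13.0, 15.3] [ 0.6083 -0.0811 -0.0595] 0.093 [53. 40.]
wrist 0.91 [416.4, 235.7, 61.7, 35.1] [ 0.6054 -0.0817 -0.1343] 0.092 [50. 32.]
wrist 0.72 [342.0, 161.1, 58.8, 44.2] [ 0.5414 -0.0149  0.1113] 0.045 [46. 30.]
wrist 0.64 [333.6, 96.1, 69.2, 51.7] [ 0.538   0.0336 -0.3454] 0.059 [46. 27.]
wrist 0.64 [440.6, 97.7, 71.4, 54.3] [0.6241 0.0241 0.2781] 0.03 [49. 30.]
wrist 0.96 [216.3, 88.0, 71.7, 274.4] [ 0.4489 -0.0128 -0.0912] 0.118 [146.  31.]
t 8.175 pos [ 0.449  -0.0118  0.1437] rot [-3.141 -0.     1.482] | turn [-0.    -0.     0.003] rows 0.0 shift cm [-0.14 -0.04  7.97] rows 1.3
```

View pics/w3.png

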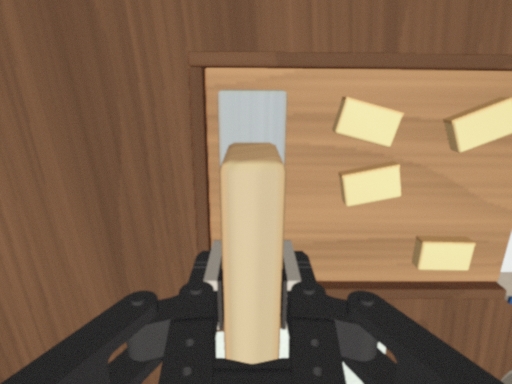

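```bash
python3 -m handwheel '[{"dx":-0.1,"dy":0,"dz":4,"wx":0,"wy":0,"wz":0,"claw":0},{"dx":0,"dy":0,"dz":3,"wx":0,"wy":0,"wz":0,"claw":0},{"dx":0,"dy":0,"dz":0.8,"wx":0,"wy":0,"wz":0,"claw":0},{"dx":0,"dy":0,"dz":0,"wx":0,"wy":0,"wz":0,"claw":0},{"dx":0,"dy":0,"dz":0,"wx":0,"wy":0,"wz":0,"claw":0},{"dx":0,"dy":0,"dz":0,"wx":0,"wy":0,"wz":0,"claw":0}]'; python3 -m handwheel '[{"dx":0,"dy":0,"dz":0.15,"wx":0,"wy":0,"wz":0,"claw":0},{"dx":0,"dy":0,"dz":0,"wx":0,"wy":0,"wz":0,"claw":0}]';python3 -c "
from h import *
need(.543+.15*.9957,-.022-.15*.093,.0635,1.478)"
```

```text
clock: 8.93
position: [0.4493, -0.014, 0.0666]
tool_rot: [3.14, -0.0, 1.479]
force: [0.1, 0.8, -2.5]
grip_width: 0.0225
finger_force: 82.4
clock: 9.18
position: [0.4488, -0.014, 0.0644]
tool_rot: [3.141, 0.0, 1.48]
force: [-0.0, 0.1, -3.1]
grip_width: 0.0228
finger_force: 82.4
t 9.175 pos [ 0.4488 -0.014   0.0644] rot [3.141 0.    1.48 ] | turn [0.    0.    0.002] rows 0.0 shift cm [ 0.07 24.45  0.09] rows 3.9
```

```bash
python3 -m handwheel '[{"dx":0,"dy":1,"dz":0.06,"wx":0,"wy":0,"wz":0,"claw":0},{"dx":0,"dy":2,"dz":0,"wx":0,"wy":0,"wz":0,"claw":0},{"dx":0,"dy":2,"dz":0,"wx":0,"wy":0,"wz":0,"claw":0},{"dx":0,"dy":2,"dz":0,"wx":0,"wy":0,"wz":0,"claw":0},{"dx":0,"dy":2,"dz":0,"wx":0,"wy":0,"wz":0,"claw":0},{"dx":0,"dy":2,"dz":0,"wx":0,"wy":0,"wz":0,"claw":0},{"dx":0,"dy":2,"dz":0,"wx":0,"wy":0,"wz":0,"claw":0},{"dx":0,"dy":0,"dz":0,"wx":0,"wy":0,"wz":0,"claw":0}]'
python3 - <<'E'
from h import *
f=grab("wrist")
for o in find("trim","wrist",.03,.014): print(*o)
cv2.imwrite("pics/w4.png",f["frame"])
need(.543+.15*.9957,-.022-.15*.093,.0635,1.478)
E
```

```text
clock: 10.18
position: [0.5795, -0.0258, 0.0634]
tool_rot: [3.141, -0.001, 1.479]
force: [0.4, 0.4, -2.3]
grip_width: 0.0232
finger_force: 82.5
0.93 [362.0, 131.2, 107.3, 59.5] [ 0.6684  0.0089 -0.1923] 0.098 [48. 27.]
0.84 [282.9, 203.4, 85.3, 54.1] [ 0.6202 -0.0265 -0.108 ] 0.08 [45. 31.]
0.56 [289.5, 93.3, 97.4, 58.3] [ 0.6256  0.0315 -0.1006] 0.033 [46. 27.]
0.52 [282.7, 287.8, 71.0, 47.5] [ 0.6138 -0.084   0.0988] 13.564 [16.  7.]
t 10.275 pos [ 0.578  -0.0257  0.0634] rot [-3.141 -0.     1.48 ] | turn [-0.001 -0.     0.002] rows 0.0 shift cm [ 4.000e-02  1.148e+01 -1.000e-02] rows 1.8
```

View pics/w4.png

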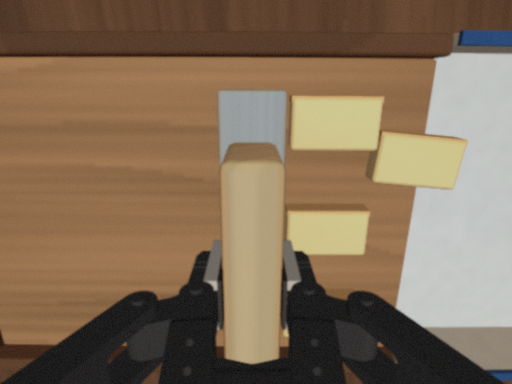

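```bash
python3 -m handwheel '[{"dx":0,"dy":2,"dz":0,"wx":0,"wy":0,"wz":0,"claw":0},{"dx":0,"dy":2,"dz":0,"wx":0,"wy":0,"wz":0,"claw":0},{"dx":0,"dy":2,"dz":0,"wx":0,"wy":0,"wz":0,"claw":0},{"dx":0,"dy":2,"dz":0,"wx":0,"wy":0,"wz":0,"claw":0},{"dx":0,"dy":2,"dz":0,"wx":0,"wy":0,"wz":0,"claw":0},{"dx":0,"dy":1.5,"dz":0,"wx":0,"wy":0,"wz":0,"claw":0},{"dx":0,"dy":0,"dz":0,"wx":0,"wy":0,"wz":0,"claw":0}]'
python3 - <<'E'
from h import *
for c in("top","side","wrist"):
    f=grab(c)
    for o in find("trim",c,.004,.014,dofit=False): print(c,*o)
    cv2.imwrite(f"pics/{c}5.png",f["frame"])
a=cv2.imread("pics/wrist5.png");b=cv2.imread("pics/side5.png")[130:250,140:320]
b=cv2.resize(b,(400,267)); a=cv2.resize(a,(400,300)); cv2.imwrite("pics/c5.png",np.vstack([a,b]))
need(.543+.15*.9957,-.022-.15*.093,.0635,1.478)
E
```

```text
clock: 11.15
position: [0.6927, -0.0361, 0.0634]
tool_rot: [-3.141, -0.0, 1.48]
force: [-0.9, 0.5, -2.9]
grip_width: 0.023
finger_force: 82.4
top 0.64 [252.6, 99.7, 6.3, 6.9] [ 0.7415  0.0276 -0.0019] 0 [28. 26.]
wrist 0.87 [284.6, 206.2, 64.6, 47.6] [ 0.7307 -0.0483 -0.3263] 0 [46. 26.]
wrist 0.66 [282.7, 128.7, 19.0, 76.2] [ 0.7191 -0.0063  1.5112] 0 [45.  9.]
wrist 0.58 [311.0, 267.5, 33.2, 30.6] [ 0.7366 -0.0842  1.4795] 0 [23. 19.]
wrist 0.56 [281.7, 77.1, 83.1, 54.4] [ 0.736   0.0281 -0.0942] 0 [44. 27.]
t 11.45 pos [ 0.6924 -0.0362  0.0639] rot [-3.141  0.     1.48 ] | turn [-0.     0.     0.002] rows 0.0 shift cm [ 0.02 -0.    0.04] rows 0.0
```

View pics/c5.png

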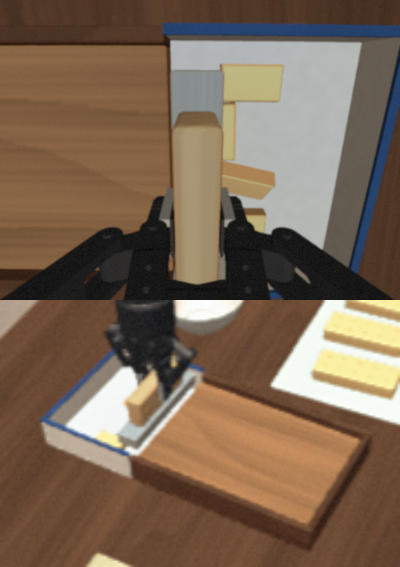

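```bash
python3 -m handwheel '[{"dx":0,"dy":0,"dz":-3,"wx":0,"wy":0,"wz":0,"claw":0},{"dx":0,"dy":-1,"dz":-4,"wx":0,"wy":0,"wz":0,"claw":0},{"dx":0,"dy":-5,"dz":-3,"wx":0,"wy":0,"wz":0,"claw":0},{"dx":0,"dy":-6,"dz":0,"wx":0,"wy":0,"wz":0,"claw":0},{"dx":0,"dy":-5,"dz":0,"wx":0,"wy":0,"wz":0,"claw":0},{"dx":0,"dy":0,"dz":0,"wx":0,"wy":0,"wz":0,"claw":0}]'
python3 - <<'E'
from h import *
for c in("top","wrist"):
    f=grab(c)
    for o in find("trim",c,.004,.014,dofit=False): print(c,*o)
    cv2.imwrite(f"pics/{c}6.png",f["frame"])
a=cv2.resize(cv2.imread("pics/wrist6.png"),(400,300));b=cv2.imread("pics/top6.png")[60:220,220:330]
b=cv2.resize(b,(400,300))if 0 else cv2.resize(b,None,fx=2.4,fy=2.4); b=cv2.copyMakeBorder(b,0,0,0,400-b.shape[1],0)
cv2.imwrite("pics/c6.png",np.vstack([a,b]))
need(.527,.275,.15,1.66)
E
```

```text
clock: 12.2
position: [0.5203, -0.021, 0.1642]
tool_rot: [-3.141, 0.002, 1.481]
force: [0.6, -0.9, -2.8]
grip_width: 0.0229
finger_force: 82.7
wrist 0.77 [459.4, 82.2, 50.9, 33.9] [ 0.7304  0.0282 -0.0971] 0 [46. 26.]
wrist 0.74 [431.8, 114.9, 46.6, 53.6] [ 0.7063 -0.0055  1.5077] 0 [45. 34.]
wrist 0.68 [444.8, 168.6, 60.7, 33.7] [ 0.728  -0.0478 -0.3347] 0 [59. 28.]
wrist 0.61 [434.9, 209.9, 54.5, 31.9] [ 0.7186 -0.0883 -0.0944] 0 [51. 29.]
t 12.4 pos [ 0.5243 -0.0207  0.1639] rot [ 3.141 -0.     1.48 ] | turn [ 0.001 -0.    -0.18 ] rows 1.0 shift cm [29.43  2.9   1.39] rows 4.7
```

View pics/c6.png

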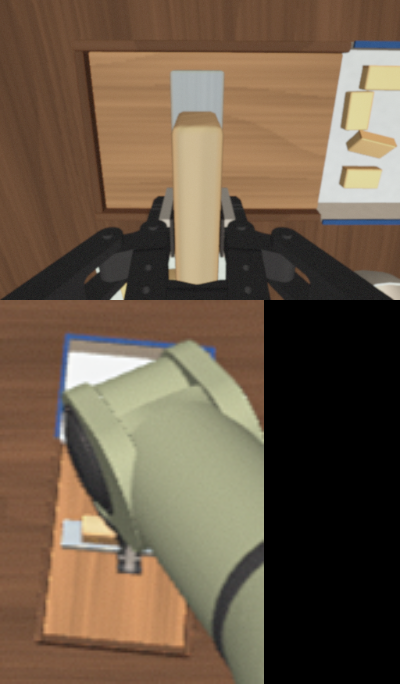

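```bash
python3 -m handwheel '[{"dx":0,"dy":0,"dz":0,"wx":0,"wy":0,"wz":-0.09,"claw":0},{"dx":0,"dy":0,"dz":0,"wx":0,"wy":0,"wz":-0.09,"claw":0},{"dx":5.8,"dy":0.6,"dz":0,"wx":0,"wy":0,"wz":0,"claw":0},{"dx":5.9,"dy":0.6,"dz":0,"wx":0,"wy":0,"wz":0,"claw":0},{"dx":5.9,"dy":0.6,"dz":0,"wx":0,"wy":0,"wz":0,"claw":0},{"dx":5.9,"dy":0.6,"dz":0.5,"wx":0,"wy":0,"wz":0,"claw":0},{"dx":5.9,"dy":0.5,"dz":0.9,"wx":0,"wy":0,"wz":0,"claw":0},{"dx":0,"dy":0,"dz":2,"wx":0,"wy":0,"wz":0,"claw":0}]'
python3 -m handwheel '[{"dx":0,"dy":0,"dz":4,"wx":0,"wy":0,"wz":0,"claw":0},{"dx":0,"dy":0,"dz":4,"wx":0,"wy":0,"wz":0,"claw":0},{"dx":0,"dy":0,"dz":1,"wx":0,"wy":0,"wz":0,"claw":0},{"dx":0,"dy":0,"dz":0,"wx":0,"wy":0,"wz":0,"claw":0},{"dx":0,"dy":0,"dz":0,"wx":0,"wy":0,"wz":0,"claw":0},{"dx":0,"dy":0,"dz":0,"wx":0,"wy":0,"wz":0,"claw":0}]'
python3 -c "
from h import *
need(.527,.275,.033,1.66)"
```

```text
clock: 13.4
position: [0.5256, 0.2809, 0.1295]
tool_rot: [3.141, -0.004, 1.666]
force: [0.4, -0.7, -3.3]
grip_width: 0.0228
finger_force: 82.7
clock: 14.15
position: [0.5269, 0.2749, 0.0409]
tool_rot: [3.14, -0.001, 1.659]
force: [0.1, -0.7, -2.5]
grip_width: 0.0229
finger_force: 82.4
t 14.15 pos [0.5269 0.2749 0.0409] rot [ 3.140e+00 -1.000e-03  1.659e+00] | turn [ 0.002 -0.001 -0.001] rows 0.0 shift cm [0.   0.01 0.79] rows 0.1
```

```bash
python3 -m handwheel '[{"dx":0,"dy":0,"dz":0.5,"wx":0,"wy":0,"wz":0,"claw":0},{"dx":0,"dy":0,"dz":0.2,"wx":0,"wy":0,"wz":0,"claw":0},{"dx":0,"dy":0,"dz":0.15,"wx":0,"wy":0,"wz":0,"claw":0},{"dx":0,"dy":0,"dz":0,"wx":0,"wy":0,"wz":0,"claw":0},{"dx":0,"dy":0,"dz":0,"wx":0,"wy":0,"wz":0,"claw":0}]'
python3 -m handwheel '[{"dx":0,"dy":0,"dz":0,"wx":0,"wy":0,"wz":0,"claw":80},{"dx":0,"dy":0,"dz":0,"wx":0,"wy":0,"wz":0,"claw":80},{"dx":0,"dy":0,"dz":0,"wx":0,"wy":0,"wz":0,"claw":80},{"dx":0,"dy":0,"dz":-3,"wx":0,"wy":0,"wz":0,"claw":80},{"dx":0,"dy":0,"dz":-5,"wx":0,"wy":0,"wz":0,"claw":100},{"dx":0,"dy":0,"dz":-5,"wx":0,"wy":0,"wz":0,"claw":100},{"dx":0,"dy":0,"dz":-5,"wx":0,"wy":0,"wz":0,"claw":100},{"dx":0,"dy":0,"dz":0,"wx":0,"wy":0,"wz":0,"claw":100}]'
python3 - <<'E'
from h import *
c="wrist"; f=grab(c); print(monitor.observe()["position"])
cv2.imwrite("pics/w7.png",f["frame"])
for k,H in (("scraper",.03),("sheet",.008)):
    for o in find(k,c,0,H): print(k,*o)
E
```

```text
clock: 14.78
position: [0.5263, 0.2746, 0.0326]
tool_rot: [3.141, 0.001, 1.66]
force: [-10.1, -7.8, 28.5]
grip_width: 0.0229
finger_force: 86.8
clock: 15.78
position: [0.5275, 0.2756, 0.2148]
tool_rot: [3.136, -0.002, 1.659]
force: [0.2, -0.3, -0.7]
grip_width: 0.0851
finger_force: 0.0
[0.52682854 0.27492081 0.21262925]
scraper 0.71 [228.8, 88.7, 36.5, 146.5] [0.5255 0.2744 0.0845] 0.034 [152.  32.]
scraper 0.7 [439.7, 0.3, 57.4, 18.7] [ 0.7033  0.4635 -1.6518] 0.699 [52. 12.]
sheet 0.78 [303.9, 103.5, 86.6, 131.3] [0.6332 0.2709 1.5053] 0.018 [142.  63.]
sheet 0.63 [141.3, 296.9, 222.5, 83.0] [ 0.5245  0.0495 -0.07  ] 0.591 [288. 128.]
```

```bash
python3 -m handwheel '[{"dx":0,"dy":0,"dz":0,"wx":0,"wy":0,"wz":0.18,"claw":100},{"dx":0,"dy":0,"dz":0,"wx":0,"wy":0,"wz":0.18,"claw":100},{"dx":0,"dy":0,"dz":0,"wx":0,"wy":0,"wz":0.18,"claw":100},{"dx":0,"dy":0,"dz":0,"wx":0,"wy":0,"wz":0.18,"claw":100},{"dx":0,"dy":0,"dz":0,"wx":0,"wy":0,"wz":0.18,"claw":100},{"dx":0,"dy":0,"dz":0,"wx":0,"wy":0,"wz":0.18,"claw":100},{"dx":0,"dy":0,"dz":0,"wx":0,"wy":0,"wz":0.18,"claw":100},{"dx":0,"dy":0,"dz":0,"wx":0,"wy":0,"wz":0.18,"claw":100}]'
python3 -c "
from h import *
need(.461,-.248,.2,.03)"
```

```text
clock: 16.92
position: [0.5258, 0.2744, 0.2098]
tool_rot: [3.141, 0.002, 0.214]
force: [-0.6, 0.1, -0.2]
grip_width: 0.0853
finger_force: 0.0
t 16.925 pos [0.5258 0.2744 0.2098] rot [3.141e+00 2.000e-03 2.140e-01] | turn [0.001 0.002 0.184] rows 1.0 shift cm [-8.04 52.02  0.98] rows 8.4
```

```bash
python3 -m handwheel '[{"dx":0,"dy":0,"dz":0,"wx":0,"wy":0,"wz":0.184,"claw":100},{"dx":-1,"dy":6,"dz":0,"wx":0,"wy":0,"wz":0,"claw":100},{"dx":-1,"dy":6,"dz":0,"wx":0,"wy":0,"wz":0,"claw":100},{"dx":-1,"dy":6,"dz":0,"wx":0,"wy":0,"wz":0,"claw":100},{"dx":-1,"dy":6,"dz":0,"wx":0,"wy":0,"wz":0,"claw":100},{"dx":-1,"dy":6,"dz":0,"wx":0,"wy":0,"wz":0,"claw":100},{"dx":-1,"dy":6,"dz":0,"wx":0,"wy":0,"wz":0,"claw":100},{"dx":-1,"dy":6,"dz":0,"wx":0,"wy":0,"wz":0,"claw":100}]'
python3 -m handwheel '[{"dx":-1,"dy":5,"dz":0,"wx":0,"wy":0,"wz":0,"claw":100},{"dx":0,"dy":5,"dz":0,"wx":0,"wy":0,"wz":0,"claw":100},{"dx":0,"dy":0,"dz":0.5,"wx":0,"wy":0,"wz":0,"claw":100},{"dx":0,"dy":0,"dz":0.5,"wx":0,"wy":0,"wz":0,"claw":100}]'
python3 - <<'E'
from h import *
for c in("top","side","wrist"):
    f=grab(c)
    for o in find("slab",c,0,.024): print(c,*o)
cv2.imwrite("pics/w8.png",f["frame"])
need(.461,-.248,.2,.03)
E
```

```text
clock: 17.92
position: [0.4703, -0.1493, 0.2103]
tool_rot: [-3.141, 0.002, 0.036]
force: [1.3, -0.7, 0.4]
grip_width: 0.0852
finger_force: 0.0
clock: 18.42
position: [0.4645, -0.2473, 0.2]
tool_rot: [-3.141, 0.002, 0.036]
force: [-0.6, 0.6, 0.2]
grip_width: 0.0851
finger_force: 0.0
top 0.86 [364.7, 179.0, 23.2, 24.2] [ 0.4551 -0.3482 -0.0084] 0.726 [85. 59.]
top 0.78 [333.6, 166.8, 21.0, 42.9] [ 0.4552 -0.248   0.0704] 0.363 [124.  57.]
side 0.93 [362.2, 140.2, 36.9, 17.5] [ 0.2184 -0.4216  0.8768] 0.202 [147.  65.]
side 0.76 [285.4, 136.8, 38.2, 18.1] [ 0.481  -0.3472  0.0524] 0.188 [131.  75.]
side 0.6 [296.5, 116.8, 35.7, 27.2] [ 0.4707 -0.4399 -0.0042] 0.101 [134.  82.]
side 0.6 [280.1, 152.9, 41.2, 19.2] [ 0.4608 -0.2472  0.0499] 0.092 [135.  79.]
wrist 0.95 [223.9, 108.0, 58.3, 124.3] [ 0.4602 -0.247   0.0124] 0.025 [132.  55.]
wrist 0.9 [335.9, 318.3, 92.4, 65.4] [ 0.1892 -0.387   0.325 ] 2.536 [43. 42.]
wrist 0.79 [316.0, 88.8, 75.1, 134.7] [ 0.4762 -0.3463  0.0077] 0.035 [131.  61.]
wrist 0.76 [395.5, 101.1, 87.9, 131.1] [ 0.4702 -0.4395 -0.0071] 0.053 [131.  64.]
t 18.725 pos [ 0.4651 -0.2472  0.2013] rot [-3.142 -0.     0.037] | turn [-0.    -0.     0.007] rows 0.0 shift cm [-0.41  0.07  0.13] rows 0.1
```

View pics/w8.png

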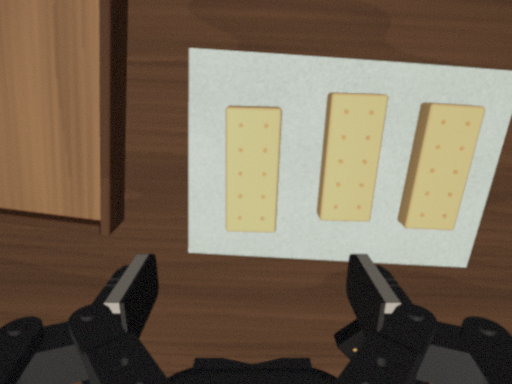

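```bash
python3 -m handwheel '[{"dx":-0.5,"dy":0,"dz":5,"wx":0,"wy":0,"wz":0.02,"claw":100},{"dx":0,"dy":0,"dz":5,"wx":0,"wy":0,"wz":0,"claw":100},{"dx":0,"dy":0,"dz":5,"wx":0,"wy":0,"wz":0,"claw":100},{"dx":0,"dy":0,"dz":3,"wx":0,"wy":0,"wz":0,"claw":100},{"dx":0,"dy":0,"dz":0.5,"wx":0,"wy":0,"wz":0,"claw":100},{"dx":0,"dy":0,"dz":0.5,"wx":0,"wy":0,"wz":0,"claw":100},{"dx":0,"dy":0,"dz":0,"wx":0,"wy":0,"wz":0,"claw":100},{"dx":0,"dy":0,"dz":0,"wx":0,"wy":0,"wz":0,"claw":100}]'
python3 -c "
from h import *
need(.4602,-.247,.004,.015)"
```

```text
clock: 19.73
position: [0.4604, -0.2483, 0.0121]
tool_rot: [3.141, -0.001, 0.016]
force: [0.4, 0.8, -0.0]
grip_width: 0.0855
finger_force: 0.0
t 19.725 pos [ 0.4604 -0.2483  0.0121] rot [ 3.141e+00 -1.000e-03  1.600e-02] | turn [ 0.001 -0.001  0.001] rows 0.0 shift cm [-0.02 -0.13  0.81] rows 0.1
```

```bash
python3 -m handwheel '[{"dx":0,"dy":-0.1,"dz":0.5,"wx":0,"wy":0,"wz":0,"claw":100},{"dx":0,"dy":0,"dz":0.2,"wx":0,"wy":0,"wz":0,"claw":0},{"dx":0,"dy":0,"dz":0,"wx":0,"wy":0,"wz":0,"claw":0},{"dx":0,"dy":0,"dz":0,"wx":0,"wy":0,"wz":0,"claw":0},{"dx":0,"dy":0,"dz":0,"wx":0,"wy":0,"wz":0,"claw":0},{"dx":0,"dy":0,"dz":0,"wx":0,"wy":0,"wz":0,"claw":0}]' 60; python3 -m handwheel '[{"dx":0,"dy":0,"dz":-1,"wx":0,"wy":0,"wz":0,"claw":0},{"dx":0,"dy":0,"dz":-3,"wx":0,"wy":0,"wz":0,"claw":0},{"dx":0,"dy":0,"dz":-4,"wx":0,"wy":0,"wz":0,"claw":0},{"dx":0,"dy":0,"dz":0,"wx":0,"wy":0,"wz":0,"claw":0},{"dx":0,"dy":0,"dz":0,"wx":0,"wy":0,"wz":0,"claw":0}]'
python3 - <<'E'
from h import *
f=grab("wrist"); z=monitor.observe()["position"][2]
for o in find("slab","wrist",z-.006,.024): print(*o)
need(.543,-.022,.1,-.093)
E
```

```text
clock: 20.48
position: [0.4598, -0.2469, 0.0043]
tool_rot: [-3.141, 0.0, 0.016]
force: [-2.1, 2.2, 5.7]
grip_width: 0.0529
finger_force: 63.6
clock: 21.1
position: [0.4598, -0.247, 0.0842]
tool_rot: [3.142, -0.0, 0.016]
force: [0.6, 0.3, -1.3]
grip_width: 0.0527
finger_force: 63.5
0.91 [344.8, 85.9, 119.8, 188.5] [ 5.275e-01 -2.967e-01 -5.000e-04] 1.402 [79. 37.]
0.75 [460.9, 98.1, 51.1, 185.7] [ 0.5182 -0.4085  0.392 ] 1.0 [82. 21.]
0.74 [179.7, 121.7, 144.9, 240.5] [ 0.4594 -0.2472  0.0138] 0.102 [115.  54.]
t 21.2 pos [ 0.4595 -0.2468  0.0835] rot [-3.141e+00  1.000e-03  1.600e-02] | turn [-0.     0.001  0.109] rows 0.6 shift cm [  6.23 -23.16  -1.65] rows 3.8
```

```bash
python3 -m handwheel '[{"dx":0,"dy":0,"dz":-1.6,"wx":0,"wy":0,"wz":0.109,"claw":0},{"dx":1.6,"dy":-5.8,"dz":0,"wx":0,"wy":0,"wz":0,"claw":0},{"dx":1.6,"dy":-5.8,"dz":0,"wx":0,"wy":0,"wz":0,"claw":0},{"dx":1.5,"dy":-5.8,"dz":0,"wx":0,"wy":0,"wz":0,"claw":0},{"dx":1.5,"dy":-5.8,"dz":0,"wx":0,"wy":0,"wz":0,"claw":0},{"dx":0,"dy":0,"dz":2,"wx":0,"wy":0,"wz":0,"claw":0},{"dx":0,"dy":0,"dz":2,"wx":0,"wy":0,"wz":0,"claw":0},{"dx":0,"dy":0,"dz":0,"wx":0,"wy":0,"wz":0,"claw":0}]'
python3 -c "
from h import *
need(.543,-.022,.0345,-.093)"
```

```text
clock: 22.2
position: [0.5419, -0.0216, 0.0585]
tool_rot: [3.141, 0.004, -0.093]
force: [0.4, -1.4, -0.6]
grip_width: 0.0523
finger_force: 63.4
t 22.2 pos [ 0.5419 -0.0216  0.0585] rot [ 3.141  0.004 -0.093] | turn [0.001 0.004 0.   ] rows 0.0 shift cm [0.11 0.03 2.4 ] rows 0.4
```

```bash
python3 -m handwheel '[{"dx":0.1,"dy":0,"dz":1,"wx":0,"wy":0,"wz":0,"claw":0},{"dx":0,"dy":0,"dz":1,"wx":0,"wy":0,"wz":0,"claw":0},{"dx":0,"dy":0,"dz":0.2,"wx":0,"wy":0,"wz":0,"claw":0},{"dx":0,"dy":0,"dz":0.1,"wx":0,"wy":0,"wz":0,"claw":0},{"dx":0,"dy":0,"dz":0,"wx":0,"wy":0,"wz":0,"claw":0},{"dx":0,"dy":0,"dz":0,"wx":0,"wy":0,"wz":0,"claw":0},{"dx":0,"dy":0,"dz":0,"wx":0,"wy":0,"wz":0,"claw":0}]'
python3 -c "
from h import *
s=monitor.observe();print(s['force'])
need(.543,-.022,.0345,-.093)"
```

```text
clock: 23.08
position: [0.5443, -0.0219, 0.0374]
tool_rot: [-3.142, -0.0, -0.093]
force: [-0.0, 0.2, -1.1]
grip_width: 0.0527
finger_force: 63.4
[-0.03298299  0.21821534 -1.05198076]
t 23.075 pos [ 0.5443 -0.0219  0.0374] rot [-3.142 -0.    -0.093] | turn [-0. -0. -0.] rows 0.0 shift cm [-0.13  0.03  0.29] rows 0.1
```

```bash
python3 -m handwheel '[{"dx":0,"dy":0,"dz":0.2,"wx":0,"wy":0,"wz":0,"claw":0},{"dx":0,"dy":0,"dz":0.1,"wx":0,"wy":0,"wz":0,"claw":0},{"dx":0,"dy":0,"dz":0,"wx":0,"wy":0,"wz":0,"claw":0},{"dx":0,"dy":0,"dz":0,"wx":0,"wy":0,"wz":0,"claw":0}]'
python3 -m handwheel '[{"dx":0,"dy":0,"dz":0,"wx":0,"wy":0,"wz":0,"claw":100},{"dx":0,"dy":0,"dz":0,"wx":0,"wy":0,"wz":0,"claw":100},{"dx":0,"dy":0,"dz":0,"wx":0,"wy":0,"wz":0,"claw":100},{"dx":0,"dy":0,"dz":-3,"wx":0,"wy":0,"wz":0,"claw":100},{"dx":0,"dy":0,"dz":-5,"wx":0,"wy":0,"wz":0,"claw":100},{"dx":-2,"dy":0,"dz":-5,"wx":0,"wy":0,"wz":0,"claw":100},{"dx":-3,"dy":0,"dz":-5,"wx":0,"wy":0,"wz":0,"claw":100},{"dx":0,"dy":0,"dz":0,"wx":0,"wy":0,"wz":0,"claw":100}]'
python3 - <<'E'
from h import *
f=grab("wrist"); cv2.imwrite("pics/w9.png",f["frame"])
for o in find("slab","wrist",.03,.024): print(*o)
need(.633,.271,.2,1.505)
E
```

```text
clock: 23.58
position: [0.5442, -0.0219, 0.0343]
tool_rot: [3.142, 0.0, -0.093]
force: [-2.1, 0.5, 5.4]
grip_width: 0.053
finger_force: 64.1
clock: 24.58
position: [0.4946, -0.0172, 0.2177]
tool_rot: [-3.141, -0.005, -0.093]
force: [1.1, 0.0, -1.0]
grip_width: 0.0854
finger_force: 0.0
0.58 [220.5, 44.7, 66.5, 142.7] [ 0.5444 -0.0221 -0.1015] 0.029 [129.  54.]
t 24.675 pos [ 0.4946 -0.0172  0.2145] rot [-3.141e+00 -1.000e-03 -9.300e-02] | turn [ 1.000e-03 -1.000e-03 -1.598e+00] rows 8.5 shift cm [29.67 11.91  1.45] rows 5.1
```

```bash
python3 -m handwheel '[{"dx":0,"dy":0,"dz":0,"wx":0,"wy":0,"wz":-0.18,"claw":100},{"dx":0,"dy":0,"dz":0,"wx":0,"wy":0,"wz":-0.18,"claw":100},{"dx":0,"dy":0,"dz":0,"wx":0,"wy":0,"wz":-0.18,"claw":100},{"dx":0,"dy":0,"dz":0,"wx":0,"wy":0,"wz":-0.18,"claw":100},{"dx":0,"dy":0,"dz":0,"wx":0,"wy":0,"wz":-0.18,"claw":100},{"dx":0,"dy":0,"dz":0,"wx":0,"wy":0,"wz":-0.18,"claw":100},{"dx":0,"dy":0,"dz":0,"wx":0,"wy":0,"wz":-0.18,"claw":100},{"dx":0,"dy":0,"dz":0,"wx":0,"wy":0,"wz":-0.18,"claw":100}]'
python3 -m handwheel '[{"dx":0,"dy":0,"dz":0,"wx":0,"wy":0,"wz":-0.16,"claw":100},{"dx":5,"dy":2,"dz":0,"wx":0,"wy":0,"wz":0,"claw":100},{"dx":5,"dy":2,"dz":0,"wx":0,"wy":0,"wz":0,"claw":100},{"dx":5,"dy":2,"dz":0,"wx":0,"wy":0,"wz":0,"claw":100},{"dx":5,"dy":2,"dz":0,"wx":0,"wy":0,"wz":0,"claw":100},{"dx":5,"dy":2,"dz":0,"wx":0,"wy":0,"wz":0,"claw":100},{"dx":4.5,"dy":1.8,"dz":1.4,"wx":0,"wy":0,"wz":0,"claw":100},{"dx":0,"dy":0,"dz":0,"wx":0,"wy":0,"wz":0,"claw":100}]'
python3 - <<'E'
from h import *
for c in("side","wrist"):
    f=grab(c)
    for o in find("sheet",c,0,.008): print(c,*o)
cv2.imwrite("pics/w10.png",f["frame"])
need(.633,.271,.02,1.505)
E
```

```text
clock: 25.68
position: [0.4943, -0.0171, 0.2127]
tool_rot: [-3.139, -0.0, 1.353]
force: [0.1, -0.7, 0.3]
grip_width: 0.0854
finger_force: 0.0
clock: 26.68
position: [0.6301, 0.2734, 0.1962]
tool_rot: [-3.137, -0.0, 1.511]
force: [-0.4, -0.8, -1.4]
grip_width: 0.0853
finger_force: 0.0
side 0.85 [226.9, 271.3, 40.8, 53.3] [ 0.4225  0.2856 -1.5409] 0.04 [144.  63.]
side 0.76 [157.0, 244.3, 45.1, 46.7] [0.6328 0.2717 1.5072] 0.046 [146.  65.]
wrist 0.91 [226.0, 92.8, 61.2, 133.1] [0.6331 0.2711 1.5051] 0.014 [139.  60.]
wrist 0.58 [9.5, 89.5, 90.3, 138.9] [ 0.424   0.2852 -1.5478] 0.026 [141.  64.]
t 26.875 pos [0.6311 0.2684 0.1995] rot [-3.141e+00  1.000e-03  1.506e+00] | turn [-0.001  0.001  0.001] rows 0.0 shift cm [ 0.27  0.17 17.95] rows 2.9
```

```bash
python3 -m handwheel '[{"dx":0.3,"dy":0.2,"dz":5,"wx":0,"wy":0,"wz":0,"claw":80},{"dx":0,"dy":0,"dz":5,"wx":0,"wy":0,"wz":0,"claw":80},{"dx":0,"dy":0,"dz":5,"wx":0,"wy":0,"wz":0,"claw":80},{"dx":0,"dy":0,"dz":3,"wx":0,"wy":0,"wz":0,"claw":80},{"dx":0,"dy":0,"dz":0.5,"wx":0,"wy":0,"wz":0,"claw":80},{"dx":0,"dy":0,"dz":0.5,"wx":0,"wy":0,"wz":0,"claw":80},{"dx":0,"dy":0,"dz":0,"wx":0,"wy":0,"wz":0,"claw":80},{"dx":0,"dy":0,"dz":0,"wx":0,"wy":0,"wz":0,"claw":80}]'
python3 -m handwheel '[{"dx":0,"dy":0,"dz":0.3,"wx":0,"wy":0,"wz":0,"claw":80},{"dx":0,"dy":0,"dz":0.2,"wx":0,"wy":0,"wz":0,"claw":80},{"dx":0,"dy":0,"dz":0,"wx":0,"wy":0,"wz":0,"claw":80},{"dx":0,"dy":0,"dz":0,"wx":0,"wy":0,"wz":0,"claw":80}]'
python3 -c "
from h import *
need(.633,.271,.0,1.505)"
```

```text
clock: 27.88
position: [0.6338, 0.2727, 0.0114]
tool_rot: [3.14, -0.001, 1.507]
force: [-0.9, -0.1, 0.2]
grip_width: 0.0683
finger_force: 0.0
clock: 28.38
position: [0.6332, 0.2725, 0.0052]
tool_rot: [-3.142, -0.0, 1.507]
force: [-0.7, -0.4, -0.6]
grip_width: 0.0682
finger_force: 0.0
t 28.375 pos [0.6332 0.2725 0.0052] rot [-3.142 -0.     1.507] | turn [-0.    -0.     0.002] rows 0.0 shift cm [-0.15 -0.02  0.52] rows 0.1
```

```bash
python3 -m handwheel '[{"dx":-0.1,"dy":0,"dz":0.3,"wx":0,"wy":0,"wz":0,"claw":80},{"dx":0,"dy":0,"dz":0,"wx":0,"wy":0,"wz":0,"claw":80},{"dx":0,"dy":0,"dz":0,"wx":0,"wy":0,"wz":0,"claw":80}]'
python3 -m handwheel '[{"dx":0,"dy":0,"dz":0.2,"wx":0,"wy":0,"wz":0,"claw":80},{"dx":0,"dy":0,"dz":0,"wx":0,"wy":0,"wz":0,"claw":80},{"dx":0,"dy":0,"dz":0,"wx":0,"wy":0,"wz":0,"claw":80}]'
```

```text
clock: 28.75
position: [0.6332, 0.2715, 0.0022]
tool_rot: [-3.142, 0.0, 1.507]
force: [-0.9, -1.1, 0.1]
grip_width: 0.0683
finger_force: 0.0
clock: 29.12
position: [0.6332, 0.2715, 0.0002]
tool_rot: [3.142, -0.0, 1.507]
force: [0.0, 0.1, 0.4]
grip_width: 0.0681
finger_force: 0.0
```

```bash
python3 -m handwheel '[{"dx":0,"dy":0,"dz":0.2,"wx":0,"wy":0,"wz":0,"claw":80},{"dx":0,"dy":0,"dz":0,"wx":0,"wy":0,"wz":0,"claw":80},{"dx":0,"dy":0,"dz":0,"wx":0,"wy":0,"wz":0,"claw":80}]'
python3 -m handwheel '[{"dx":0,"dy":0,"dz":0.2,"wx":0,"wy":0,"wz":0,"claw":80},{"dx":0,"dy":0,"dz":0,"wx":0,"wy":0,"wz":0,"claw":80},{"dx":0,"dy":0,"dz":0,"wx":0,"wy":0,"wz":0,"claw":80}]'
python3 - <<'E'
from h import *
f=grab("wrist"); cv2.imwrite("pics/w11.png",f["frame"])
E
```

```text
clock: 29.5
position: [0.6332, 0.2715, -0.0018]
tool_rot: [-3.142, -0.0, 1.507]
force: [0.1, 0.5, 0.3]
grip_width: 0.0686
finger_force: 0.0
clock: 29.88
position: [0.6332, 0.2715, -0.0038]
tool_rot: [-3.142, -0.0, 1.507]
force: [0.8, -1.4, 0.3]
grip_width: 0.0683
finger_force: 0.0
```

View pics/w11.png

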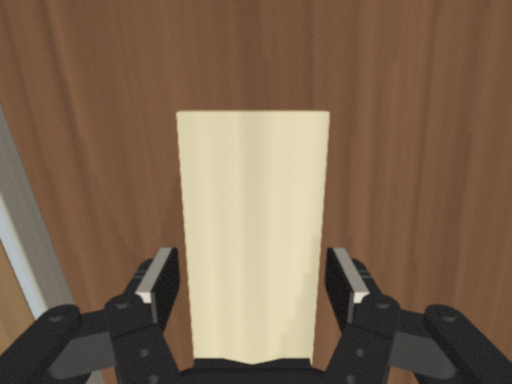

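```bash
python3 -m handwheel '[{"dx":0,"dy":0,"dz":0,"wx":0,"wy":0,"wz":0,"claw":0},{"dx":0,"dy":0,"dz":0,"wx":0,"wy":0,"wz":0,"claw":0},{"dx":0,"dy":0,"dz":0,"wx":0,"wy":0,"wz":0,"claw":0},{"dx":0,"dy":0,"dz":0,"wx":0,"wy":0,"wz":0,"claw":0}]' 50
python3 -m handwheel '[{"dx":0,"dy":0,"dz":-1,"wx":0,"wy":0,"wz":0,"claw":0},{"dx":0,"dy":0,"dz":-3,"wx":0,"wy":0,"wz":0,"claw":0},{"dx":0,"dy":0,"dz":-4,"wx":0,"wy":0,"wz":0,"claw":0},{"dx":0,"dy":0,"dz":-4,"wx":0,"wy":0,"wz":0,"claw":0},{"dx":0,"dy":0,"dz":0,"wx":0,"wy":0,"wz":0,"claw":0}]'
python3 - <<'E'
from h import *
f=grab("wrist"); cv2.imwrite("pics/w12.png",f["frame"]); z=monitor.observe()["position"][2]
for o in find("sheet","wrist",z+.004,.008): print(*o)
need(.5443,-.022,.12,-.098)
E
```

```text
clock: 30.42
position: [0.6332, 0.2716, -0.0032]
tool_rot: [3.141, -0.0, 1.507]
force: [-2.0, -1.8, 7.5]
grip_width: 0.0584
finger_force: 53.4
clock: 31.05
position: [0.6347, 0.2723, 0.1201]
tool_rot: [3.137, -0.003, 1.507]
force: [0.7, -0.2, -0.5]
grip_width: 0.0582
finger_force: 53.9
0.76 [0.0, 96.6, 57.3, 171.0] [0.5086 0.3501 1.6085] 0.037 [76. 25.]
0.59 [176.2, 108.6, 153.5, 254.3] [0.6348 0.2718 1.5094] 0.096 [126.  60.]
t 31.15 pos [0.6333 0.2713 0.1166] rot [ 3.141 -0.     1.507] | turn [ 0.000e+00 -1.000e-03  1.605e+00] rows 8.6 shift cm [-5.98 30.06 -0.34] rows 4.9
```

```bash
python3 -m handwheel '[{"dx":0,"dy":0,"dz":-0.3,"wx":0,"wy":0,"wz":0.18,"claw":0},{"dx":0,"dy":0,"dz":0,"wx":0,"wy":0,"wz":0.18,"claw":0},{"dx":0,"dy":0,"dz":0,"wx":0,"wy":0,"wz":0.18,"claw":0},{"dx":0,"dy":0,"dz":0,"wx":0,"wy":0,"wz":0.18,"claw":0},{"dx":0,"dy":0,"dz":0,"wx":0,"wy":0,"wz":0.18,"claw":0},{"dx":0,"dy":0,"dz":0,"wx":0,"wy":0,"wz":0.18,"claw":0},{"dx":0,"dy":0,"dz":0,"wx":0,"wy":0,"wz":0.18,"claw":0},{"dx":0,"dy":0,"dz":0,"wx":0,"wy":0,"wz":0.18,"claw":0}]'
python3 -m handwheel '[{"dx":0,"dy":0,"dz":0,"wx":0,"wy":0,"wz":0.165,"claw":0},{"dx":-1.2,"dy":6,"dz":0,"wx":0,"wy":0,"wz":0,"claw":0},{"dx":-1.2,"dy":6,"dz":0,"wx":0,"wy":0,"wz":0,"claw":0},{"dx":-1.2,"dy":6,"dz":0,"wx":0,"wy":0,"wz":0,"claw":0},{"dx":-1.2,"dy":6,"dz":0,"wx":0,"wy":0,"wz":0,"claw":0},{"dx":-1.2,"dy":6,"dz":0,"wx":0,"wy":0,"wz":0,"claw":0},{"dx":0,"dy":0,"dz":0,"wx":0,"wy":0,"wz":0,"claw":0},{"dx":0,"dy":0,"dz":0,"wx":0,"wy":0,"wz":0,"claw":0}]'
python3 - <<'E'
from h import *
f=grab("wrist"); cv2.imwrite("pics/w13.png",f["frame"]); z=monitor.observe()["position"][2]
for o in find("sheet","wrist",z+.004,.008): print(*o)
need(.5443,-.022,.052,-.098)
E
```

```text
clock: 32.15
position: [0.6326, 0.2712, 0.118]
tool_rot: [3.141, 0.002, 0.061]
force: [0.4, 0.5, -1.3]
grip_width: 0.0585
finger_force: 53.9
clock: 33.15
position: [0.5439, -0.0208, 0.1187]
tool_rot: [-3.141, 0.001, -0.098]
force: [0.1, -0.0, -0.5]
grip_width: 0.0582
finger_force: 53.9
0.75 [176.4, 110.1, 151.6, 251.5] [ 0.5441 -0.0211 -0.0982] 0.107 [124.  60.]
0.65 [1.2, 298.0, 27.8, 59.1] [ 0.4816  0.1748 -0.0764] 1.0 [36. 13.]
0.42 [217.5, 107.6, 74.0, 1.0] [0.3407 0.1352 2.1243] 1.0 [28.  1.]
t 33.25 pos [ 0.5442 -0.0198  0.1188] rot [-3.141e+00  1.000e-03 -9.700e-02] | turn [-0.     0.001  0.001] rows 0.0 shift cm [0.03 0.21 6.68] rows 1.1
```

```bash
python3 -m handwheel '[{"dx":0,"dy":0.2,"dz":3,"wx":0,"wy":0,"wz":0,"claw":0},{"dx":0,"dy":0,"dz":2.5,"wx":0,"wy":0,"wz":0,"claw":0},{"dx":0,"dy":0,"dz":0.8,"wx":0,"wy":0,"wz":0,"claw":0},{"dx":0,"dy":0,"dz":0.2,"wx":0,"wy":0,"wz":0,"claw":0},{"dx":0,"dy":0,"dz":0,"wx":0,"wy":0,"wz":0,"claw":0},{"dx":0,"dy":0,"dz":0,"wx":0,"wy":0,"wz":0,"claw":0},{"dx":0,"dy":0,"dz":0,"wx":0,"wy":0,"wz":0,"claw":0}]'
python3 -m handwheel '[{"dx":0,"dy":0,"dz":0.15,"wx":0,"wy":0,"wz":0,"claw":0},{"dx":0,"dy":0,"dz":0,"wx":0,"wy":0,"wz":0,"claw":0},{"dx":0,"dy":0,"dz":0,"wx":0,"wy":0,"wz":0,"claw":0}]'
```

```text
clock: 34.12
position: [0.5441, -0.0231, 0.0547]
tool_rot: [-3.141, -0.001, -0.098]
force: [0.6, 0.7, -1.1]
grip_width: 0.0583
finger_force: 53.9
clock: 34.5
position: [0.5438, -0.0232, 0.0527]
tool_rot: [-3.142, 0.0, -0.098]
force: [-0.5, 0.3, -1.1]
grip_width: 0.0578
finger_force: 53.9
```

```bash
python3 -m handwheel '[{"dx":0,"dy":-0.1,"dz":0.15,"wx":0,"wy":0,"wz":0,"claw":0},{"dx":0,"dy":0,"dz":0,"wx":0,"wy":0,"wz":0,"claw":0},{"dx":0,"dy":0,"dz":0,"wx":0,"wy":0,"wz":0,"claw":0}]'
python3 -m handwheel '[{"dx":0,"dy":0,"dz":0.15,"wx":0,"wy":0,"wz":0,"claw":0},{"dx":0,"dy":0,"dz":0,"wx":0,"wy":0,"wz":0,"claw":0},{"dx":0,"dy":0,"dz":0,"wx":0,"wy":0,"wz":0,"claw":0}]'
```

```text
clock: 34.88
position: [0.5439, -0.0222, 0.0512]
tool_rot: [-3.142, 0.0, -0.098]
force: [0.4, 0.3, -0.7]
grip_width: 0.0581
finger_force: 53.9
clock: 35.25
position: [0.5441, -0.0222, 0.0506]
tool_rot: [-3.142, -0.001, -0.098]
force: [-7.1, 0.1, 22.1]
grip_width: 0.0587
finger_force: 56.2
```

```bash
python3 -m handwheel '[{"dx":0,"dy":0,"dz":-0.1,"wx":0,"wy":0,"wz":0,"claw":0},{"dx":0,"dy":0,"dz":0,"wx":0,"wy":0,"wz":0,"claw":100},{"dx":0,"dy":0,"dz":0,"wx":0,"wy":0,"wz":0,"claw":100},{"dx":0,"dy":0,"dz":0,"wx":0,"wy":0,"wz":0,"claw":100},{"dx":0,"dy":0,"dz":-3,"wx":0,"wy":0,"wz":0,"claw":100},{"dx":-2,"dy":0,"dz":-5,"wx":0,"wy":0,"wz":0,"claw":100},{"dx":-3,"dy":0,"dz":-5,"wx":0,"wy":0,"wz":0,"claw":100},{"dx":0,"dy":0,"dz":0,"wx":0,"wy":0,"wz":0,"claw":100}]'
python3 - <<'E'
from h import *
f=grab("wrist"); cv2.imwrite("pics/w14.png",f["frame"])
for o in find("sheet","wrist",.054,.008): print(*o)
need(.4762,-.3463,.18,.008)
E
```

```text
clock: 36.25
position: [0.4944, -0.0172, 0.184]
tool_rot: [-3.141, -0.005, -0.098]
force: [1.4, -0.1, -0.2]
grip_width: 0.0854
finger_force: 0.0
0.91 [1.0, 222.4, 55.9, 60.0] [ 0.4541  0.2458 -1.5466] 0.189 [57. 52.]
0.64 [212.2, 27.3, 81.0, 179.7] [ 0.5437 -0.0221 -0.0962] 0.033 [139.  60.]
t 36.35 pos [ 0.4945 -0.0172  0.1811] rot [-3.141e+00 -1.000e-03 -9.800e-02] | turn [-0.    -0.001 -0.106] rows 0.6 shift cm [-2.09 32.9   0.11] rows 5.3
```

Sheet 1 is on the stack and aligned. Next is the second slab.

```bash
python3 -m handwheel '[{"dx":0,"dy":0,"dz":0,"wx":0,"wy":0,"wz":-0.106,"claw":100},{"dx":-0.3,"dy":5.5,"dz":0,"wx":0,"wy":0,"wz":0,"claw":100},{"dx":-0.4,"dy":5.5,"dz":0,"wx":0,"wy":0,"wz":0,"claw":100},{"dx":-0.4,"dy":5.5,"dz":0,"wx":0,"wy":0,"wz":0,"claw":100},{"dx":-0.4,"dy":5.5,"dz":0,"wx":0,"wy":0,"wz":0,"claw":100},{"dx":-0.3,"dy":5.5,"dz":0,"wx":0,"wy":0,"wz":0,"claw":100},{"dx":-0.3,"dy":5.4,"dz":0,"wx":0,"wy":0,"wz":0,"claw":100},{"dx":0,"dy":0,"dz":0,"wx":0,"wy":0,"wz":0,"claw":100}]'
python3 - <<'E'
from h import *
f=grab("wrist")
for o in find("slab","wrist",0,.024): print(*o)
need(.4762,-.3463,.012,.008)
E
```

```text
clock: 37.35
position: [0.474, -0.3506, 0.1786]
tool_rot: [3.141, 0.003, 0.002]
force: [0.4, 1.2, -0.7]
grip_width: 0.0854
finger_force: 0.0
0.78 [260.8, 328.1, 81.2, 46.6] [ 0.2156 -0.4219  0.7085] 1.004 [95. 58.]
0.63 [216.1, 97.7, 59.7, 137.2] [ 0.4763 -0.3463  0.0071] 0.023 [130.  54.]
0.57 [307.1, 106.8, 79.2, 136.2] [ 0.47   -0.4394 -0.0215] 0.034 [131.  58.]
t 37.45 pos [ 0.4753 -0.3464  0.179 ] rot [-3.14e+00  2.00e-03  7.00e-03] | turn [-0.001  0.002 -0.001] rows 0.0 shift cm [ 9.00e-02 -1.00e-02  1.67e+01] rows 2.7
```

```bash
python3 -m handwheel '[{"dx":0.1,"dy":0,"dz":5,"wx":0,"wy":0,"wz":0,"claw":100},{"dx":0,"dy":0,"dz":5,"wx":0,"wy":0,"wz":0,"claw":100},{"dx":0,"dy":0,"dz":4,"wx":0,"wy":0,"wz":0,"claw":100},{"dx":0,"dy":0,"dz":2.7,"wx":0,"wy":0,"wz":0,"claw":100},{"dx":0,"dy":0,"dz":0.5,"wx":0,"wy":0,"wz":0,"claw":100},{"dx":0,"dy":0,"dz":0.3,"wx":0,"wy":0,"wz":0,"claw":100},{"dx":0,"dy":0,"dz":0,"wx":0,"wy":0,"wz":0,"claw":100},{"dx":0,"dy":0,"dz":0,"wx":0,"wy":0,"wz":0,"claw":100}]'
python3 -m handwheel '[{"dx":0,"dy":0,"dz":0,"wx":0,"wy":0,"wz":0,"claw":0},{"dx":0,"dy":0,"dz":0,"wx":0,"wy":0,"wz":0,"claw":0},{"dx":0,"dy":0,"dz":0,"wx":0,"wy":0,"wz":0,"claw":0},{"dx":0,"dy":0,"dz":0,"wx":0,"wy":0,"wz":0,"claw":0},{"dx":0,"dy":0,"dz":0,"wx":0,"wy":0,"wz":0,"claw":0}]' 60
```

```text
clock: 38.45
position: [0.4772, -0.3466, 0.0066]
tool_rot: [3.141, -0.001, 0.008]
force: [0.5, -0.2, -0.4]
grip_width: 0.0852
finger_force: 0.0
clock: 39.08
position: [0.4769, -0.3465, 0.0063]
tool_rot: [3.141, -0.0, 0.008]
force: [-2.5, 1.0, 11.1]
grip_width: 0.0526
finger_force: 62.9
```

```bash
python3 -m handwheel '[{"dx":0,"dy":0,"dz":-1,"wx":0,"wy":0,"wz":0,"claw":0},{"dx":0,"dy":0,"dz":-3,"wx":0,"wy":0,"wz":0,"claw":0},{"dx":0,"dy":0,"dz":-4,"wx":0,"wy":0,"wz":0,"claw":0},{"dx":0,"dy":0,"dz":-4,"wx":0,"wy":0,"wz":0,"claw":0},{"dx":0,"dy":0,"dz":0,"wx":0,"wy":0,"wz":0,"claw":0}]'
python3 - <<'E'
from h import *
f=grab("wrist"); z=monitor.observe()["position"][2]
for o in find("slab","wrist",z-.006,.024): print(*o)
need(.544,-.0221,.12,-.098)
E
```

```text
clock: 39.7
position: [0.478, -0.3474, 0.129]
tool_rot: [3.139, -0.004, 0.008]
force: [0.3, -0.0, -2.3]
grip_width: 0.053
finger_force: 63.7
0.93 [320.5, 117.2, 91.6, 156.6] [ 0.4757 -0.3955  0.2509] 2.113 [66. 30.]
t 39.8 pos [ 0.4767 -0.3464  0.126 ] rot [ 3.141 -0.     0.008] | turn [ 0.    -0.     0.106] rows 0.6 shift cm [  3.53 -32.93   0.6 ] rows 5.3
```

```bash
python3 -m handwheel '[{"dx":0,"dy":0,"dz":0,"wx":0,"wy":0,"wz":0.106,"claw":0},{"dx":0.6,"dy":-5.5,"dz":0,"wx":0,"wy":0,"wz":0,"claw":0},{"dx":0.6,"dy":-5.5,"dz":0,"wx":0,"wy":0,"wz":0,"claw":0},{"dx":0.6,"dy":-5.5,"dz":0,"wx":0,"wy":0,"wz":0,"claw":0},{"dx":0.6,"dy":-5.5,"dz":0,"wx":0,"wy":0,"wz":0,"claw":0},{"dx":0.6,"dy":-5.5,"dz":0,"wx":0,"wy":0,"wz":0,"claw":0},{"dx":0.5,"dy":-5.4,"dz":0,"wx":0,"wy":0,"wz":0,"claw":0},{"dx":0,"dy":0,"dz":0,"wx":0,"wy":0,"wz":0,"claw":0}]'
python3 - <<'E'
from h import *
f=grab("wrist"); z=monitor.observe()["position"][2]; cv2.imwrite("pics/w15.png",f["frame"])
for o in find("slab","wrist",z-.006,.024): print(*o)
need(.544,-.0221,.0683,-.098)
E
```

```text
clock: 40.8
position: [0.5437, -0.0177, 0.1245]
tool_rot: [-3.14, 0.002, -0.092]
force: [-0.8, -1.1, -0.1]
grip_width: 0.0527
finger_force: 63.7
0.92 [182.3, 120.5, 137.0, 241.7] [ 0.543  -0.0181 -0.0851] 0.131 [114.  53.]
0.66 [91.9, 1.5, 327.6, 349.7] [ 0.6351 -0.0214 -1.8756] 0.526 [118. 110.]
0.61 [0.0, 201.5, 17.2, 39.8] [ 0.6052  0.1567 -0.864 ] 1.0 [19.  6.]
t 40.9 pos [ 0.5432 -0.0223  0.1248] rot [ 3.141e+00  2.000e-03 -9.700e-02] | turn [0.001 0.002 0.001] rows 0.0 shift cm [ 0.07 -0.03  5.65] rows 0.9
```

```bash
python3 -m handwheel '[{"dx":0,"dy":0,"dz":3,"wx":0,"wy":0,"wz":0,"claw":0},{"dx":0,"dy":0,"dz":1.5,"wx":0,"wy":0,"wz":0,"claw":0},{"dx":0,"dy":0,"dz":0.7,"wx":0,"wy":0,"wz":0,"claw":0},{"dx":0,"dy":0,"dz":0.2,"wx":0,"wy":0,"wz":0,"claw":0},{"dx":0,"dy":0,"dz":0,"wx":0,"wy":0,"wz":0,"claw":0},{"dx":0,"dy":0,"dz":0,"wx":0,"wy":0,"wz":0,"claw":0},{"dx":0,"dy":0,"dz":0,"wx":0,"wy":0,"wz":0,"claw":0}]'
python3 -m handwheel '[{"dx":0,"dy":0,"dz":0.15,"wx":0,"wy":0,"wz":0,"claw":0},{"dx":0,"dy":0,"dz":0,"wx":0,"wy":0,"wz":0,"claw":0},{"dx":0,"dy":0,"dz":0,"wx":0,"wy":0,"wz":0,"claw":0}]'
```

```text
clock: 41.78
position: [0.544, -0.0224, 0.0721]
tool_rot: [-3.142, -0.001, -0.098]
force: [-0.2, -0.3, -1.7]
grip_width: 0.0523
finger_force: 63.6
clock: 42.15
position: [0.5438, -0.0224, 0.0702]
tool_rot: [-3.142, 0.0, -0.098]
force: [-0.6, -0.5, -1.0]
grip_width: 0.0526
finger_force: 63.6
```

```bash
python3 -m handwheel '[{"dx":0,"dy":0,"dz":0.15,"wx":0,"wy":0,"wz":0,"claw":0},{"dx":0,"dy":0,"dz":0,"wx":0,"wy":0,"wz":0,"claw":0},{"dx":0,"dy":0,"dz":0,"wx":0,"wy":0,"wz":0,"claw":0}]'
python3 -m handwheel '[{"dx":0,"dy":0,"dz":0.1,"wx":0,"wy":0,"wz":0,"claw":0},{"dx":0,"dy":0,"dz":0,"wx":0,"wy":0,"wz":0,"claw":0},{"dx":0,"dy":0,"dz":0,"wx":0,"wy":0,"wz":0,"claw":0}]'
```

```text
clock: 42.52
position: [0.5438, -0.0224, 0.0687]
tool_rot: [-3.142, 0.0, -0.098]
force: [0.6, 1.1, -0.9]
grip_width: 0.0528
finger_force: 63.6
clock: 42.9
position: [0.5439, -0.0224, 0.0683]
tool_rot: [-3.141, -0.0, -0.098]
force: [-3.9, 0.8, 13.9]
grip_width: 0.053
finger_force: 65.3
```

```bash
python3 -m handwheel '[{"dx":0,"dy":0,"dz":0,"wx":0,"wy":0,"wz":0,"claw":100},{"dx":0,"dy":0,"dz":0,"wx":0,"wy":0,"wz":0,"claw":100},{"dx":0,"dy":0,"dz":0,"wx":0,"wy":0,"wz":0,"claw":100},{"dx":0,"dy":0,"dz":-4,"wx":0,"wy":0,"wz":0,"claw":100},{"dx":-2,"dy":0,"dz":-4,"wx":0,"wy":0,"wz":0,"claw":100},{"dx":-3,"dy":0,"dz":-4,"wx":0,"wy":0,"wz":0,"claw":100},{"dx":0,"dy":0,"dz":0,"wx":0,"wy":0,"wz":0,"claw":100}]'
python3 - <<'E'
from h import *
f=grab("wrist"); cv2.imwrite("pics/w16.png",f["frame"])
for o in find("slab","wrist",.062,.024): print(*o)
need(.4235,.2852,.19,1.597)
E
python3 -m handwheel '[{"dx":0,"dy":0,"dz":0,"wx":0,"wy":0,"wz":-0.18,"claw":100},{"dx":0,"dy":0,"dz":0,"wx":0,"wy":0,"wz":-0.18,"claw":100},{"dx":0,"dy":0,"dz":0,"wx":0,"wy":0,"wz":-0.18,"claw":100},{"dx":0,"dy":0,"dz":0,"wx":0,"wy":0,"wz":-0.18,"claw":100},{"dx":0,"dy":0,"dz":0,"wx":0,"wy":0,"wz":-0.18,"claw":100},{"dx":0,"dy":0,"dz":0,"wx":0,"wy":0,"wz":-0.18,"claw":100},{"dx":0,"dy":0,"dz":0,"wx":0,"wy":0,"wz":-0.18,"claw":100},{"dx":0,"dy":0,"dz":0,"wx":0,"wy":0,"wz":-0.18,"claw":100}]'
python3 -c "
from h import *
need(.4235,.2852,.19,1.597)"
```

```text
clock: 43.78
position: [0.4939, -0.0175, 0.1903]
tool_rot: [-3.141, -0.004, -0.098]
force: [0.7, 0.6, -0.6]
grip_width: 0.0851
finger_force: 0.0
0.67 [211.4, 31.7, 79.7, 175.5] [ 0.5431 -0.0225 -0.0943] 0.028 [129.  55.]
t 43.875 pos [ 0.4944 -0.0175  0.1879] rot [-3.141e+00 -1.000e-03 -9.800e-02] | turn [ 1.000e-03 -1.000e-03 -1.695e+00] rows 9.1 shift cm [30.44 -6.29 -0.21] rows 5.0
clock: 44.88
position: [0.4941, -0.0175, 0.1864]
tool_rot: [-3.14, -0.0, 1.348]
force: [0.8, 0.8, -0.1]
grip_width: 0.0854
finger_force: 0.0
t 44.875 pos [ 0.4941 -0.0175  0.1864] rot [-3.14  -0.     1.348] | turn [-0.002 -0.    -0.249] rows 1.3 shift cm [30.45 -6.27 -0.36] rows 5.0
```

```bash
python3 -m handwheel '[{"dx":0,"dy":0,"dz":0,"wx":0,"wy":0,"wz":-0.125,"claw":100},{"dx":0,"dy":0,"dz":-0.3,"wx":0,"wy":0,"wz":-0.125,"claw":100},{"dx":6,"dy":-1.2,"dz":0,"wx":0,"wy":0,"wz":0,"claw":100},{"dx":6,"dy":-1.2,"dz":0,"wx":0,"wy":0,"wz":0,"claw":100},{"dx":6,"dy":-1.3,"dz":0,"wx":0,"wy":0,"wz":0,"claw":100},{"dx":6,"dy":-1.3,"dz":0,"wx":0,"wy":0,"wz":0,"claw":100},{"dx":6,"dy":-1.3,"dz":0,"wx":0,"wy":0,"wz":0,"claw":80},{"dx":0.4,"dy":0,"dz":0,"wx":0,"wy":0,"wz":0,"claw":80}]'
python3 - <<'E'
from h import *
for c in("top","wrist"):
    f=grab(c)
    for o in find("sheet",c,0,.008): print(c,*o)
need(.4235,.2852,.01,1.597)
E
```

```text
clock: 45.88
position: [0.4228, 0.2897, 0.1895]
tool_rot: [-3.139, -0.002, 1.598]
force: [-0.3, -0.5, 0.1]
grip_width: 0.0684
finger_force: 0.0
top 0.49 [260.2, 137.3, 22.9, 47.5] [ 0.4968 -0.0062  0.9515] 9.521 [69. 31.]
wrist 0.89 [221.4, 93.5, 64.1, 138.8] [ 0.4238  0.285  -1.5475] 0.018 [140.  61.]
t 46.075 pos [0.425  0.284  0.1899] rot [-3.14e+00  1.00e-03  1.59e+00] | turn [-0.001  0.001 -0.007] rows 0.0 shift cm [ 0.12 -0.15 17.99] rows 2.9
```

```bash
python3 -m handwheel '[{"dx":0.1,"dy":-0.1,"dz":5,"wx":0,"wy":0,"wz":0,"claw":80},{"dx":0,"dy":0,"dz":5,"wx":0,"wy":0,"wz":0,"claw":80},{"dx":0,"dy":0,"dz":5,"wx":0,"wy":0,"wz":0,"claw":80},{"dx":0,"dy":0,"dz":3,"wx":0,"wy":0,"wz":0,"claw":80},{"dx":0,"dy":0,"dz":0.5,"wx":0,"wy":0,"wz":0,"claw":80},{"dx":0,"dy":0,"dz":0.3,"wx":0,"wy":0,"wz":0,"claw":80},{"dx":0,"dy":0,"dz":0,"wx":0,"wy":0,"wz":0,"claw":80},{"dx":0,"dy":0,"dz":0,"wx":0,"wy":0,"wz":0,"claw":80}]'
python3 -c "
from h import *
need(.4238,.285,-.0038,1.595)"
```

```text
clock: 47.08
position: [0.4243, 0.2862, 0.0037]
tool_rot: [3.14, -0.001, 1.591]
force: [0.9, -0.3, 0.1]
grip_width: 0.068
finger_force: 0.0
t 47.075 pos [0.4243 0.2862 0.0037] rot [ 3.140e+00 -1.000e-03  1.591e+00] | turn [ 0.001 -0.001 -0.004] rows 0.0 shift cm [-0.12 -0.05  0.75] rows 0.1
```

```bash
python3 -m handwheel '[{"dx":-0.1,"dy":-0.05,"dz":0.4,"wx":0,"wy":0,"wz":0,"claw":80},{"dx":0,"dy":0,"dz":0.2,"wx":0,"wy":0,"wz":0,"claw":80},{"dx":0,"dy":0,"dz":0.1,"wx":0,"wy":0,"wz":0,"claw":80},{"dx":0,"dy":0,"dz":0,"wx":0,"wy":0,"wz":0,"claw":80}]'
python3 -m handwheel '[{"dx":0,"dy":0,"dz":0,"wx":0,"wy":0,"wz":0,"claw":0},{"dx":0,"dy":0,"dz":0,"wx":0,"wy":0,"wz":0,"claw":0},{"dx":0,"dy":0,"dz":0,"wx":0,"wy":0,"wz":0,"claw":0},{"dx":0,"dy":0,"dz":0,"wx":0,"wy":0,"wz":0,"claw":0}]' 50
python3 -m handwheel '[{"dx":0,"dy":0,"dz":-1,"wx":0,"wy":0,"wz":0,"claw":0},{"dx":0,"dy":0,"dz":-3,"wx":0,"wy":0,"wz":0,"claw":0},{"dx":0,"dy":0,"dz":-5,"wx":0,"wy":0,"wz":0,"claw":0},{"dx":0,"dy":0,"dz":-5,"wx":0,"wy":0,"wz":0,"claw":0},{"dx":0,"dy":0,"dz":0,"wx":0,"wy":0,"wz":0,"claw":0}]'
python3 - <<'E'
from h import *
f=grab("wrist"); z=monitor.observe()["position"][2]
for o in find("sheet","wrist",z+.003,.008): print(*o)
need(.5438,-.0223,.14,-.098)
E
```

```text
clock: 47.58
position: [0.4232, 0.2851, -0.0044]
tool_rot: [-3.141, 0.0, 1.592]
force: [0.0, 0.9, -0.5]
grip_width: 0.0684
finger_force: 0.0
clock: 48.08
position: [0.4232, 0.2851, -0.0039]
tool_rot: [3.141, -0.0, 1.592]
force: [-2.1, -1.1, 9.8]
grip_width: 0.0583
finger_force: 51.8
clock: 48.7
position: [0.4247, 0.286, 0.1395]
tool_rot: [3.137, -0.003, 1.591]
force: [0.1, -0.9, -1.1]
grip_width: 0.0581
finger_force: 54.3
0.65 [175.4, 106.0, 155.6, 257.3] [ 0.4247  0.2859 -1.5504] 0.093 [127.  61.]
t 48.8 pos [0.4234 0.2849 0.1363] rot [ 3.141 -0.     1.591] | turn [ 0.000e+00 -1.000e-03  1.689e+00] rows 9.0 shift cm [14.99 29.39 -0.37] rows 5.3
```

```bash
python3 -m handwheel '[{"dx":0,"dy":0,"dz":-0.4,"wx":0,"wy":0,"wz":0.18,"claw":0},{"dx":0,"dy":0,"dz":0,"wx":0,"wy":0,"wz":0.18,"claw":0},{"dx":0,"dy":0,"dz":0,"wx":0,"wy":0,"wz":0.18,"claw":0},{"dx":0,"dy":0,"dz":0,"wx":0,"wy":0,"wz":0.18,"claw":0},{"dx":0,"dy":0,"dz":0,"wx":0,"wy":0,"wz":0.18,"claw":0},{"dx":0,"dy":0,"dz":0,"wx":0,"wy":0,"wz":0.18,"claw":0},{"dx":0,"dy":0,"dz":0,"wx":0,"wy":0,"wz":0.18,"claw":0},{"dx":0,"dy":0,"dz":0,"wx":0,"wy":0,"wz":0.18,"claw":0}]'
python3 -m handwheel '[{"dx":0,"dy":0,"dz":0,"wx":0,"wy":0,"wz":0.125,"claw":0},{"dx":0,"dy":0,"dz":0,"wx":0,"wy":0,"wz":0.124,"claw":0},{"dx":2.5,"dy":4.9,"dz":0,"wx":0,"wy":0,"wz":0,"claw":0},{"dx":2.5,"dy":4.9,"dz":0,"wx":0,"wy":0,"wz":0,"claw":0},{"dx":2.5,"dy":4.9,"dz":0,"wx":0,"wy":0,"wz":0,"claw":0},{"dx":2.5,"dy":4.9,"dz":0,"wx":0,"wy":0,"wz":0,"claw":0},{"dx":2.5,"dy":4.9,"dz":0,"wx":0,"wy":0,"wz":0,"claw":0},{"dx":2.5,"dy":4.9,"dz":0,"wx":0,"wy":0,"wz":0,"claw":0}]'
python3 -m handwheel '[{"dx":0,"dy":0,"dz":0,"wx":0,"wy":0,"wz":0,"claw":0},{"dx":0,"dy":0,"dz":0,"wx":0,"wy":0,"wz":0,"claw":0}]'
python3 - <<'E'
from h import *
f=grab("wrist"); z=monitor.observe()["position"][2]; cv2.imwrite("pics/w17.png",f["frame"])
for o in find("sheet","wrist",z+.0037,.008): print(*o)
need(.5438,-.0223,.0823,-.098)
E
```

```text
clock: 49.8
position: [0.4226, 0.2846, 0.1386]
tool_rot: [3.14, 0.002, 0.146]
force: [0.1, -0.1, 0.8]
grip_width: 0.0583
finger_force: 54.3
clock: 50.8
position: [0.5438, -0.0238, 0.1386]
tool_rot: [3.141, 0.002, -0.097]
force: [0.8, 1.3, 0.2]
grip_width: 0.058
finger_force: 54.3
clock: 51.05
position: [0.5432, -0.022, 0.1387]
tool_rot: [3.141, 0.002, -0.097]
force: [0.4, 0.4, -0.0]
grip_width: 0.0584
finger_force: 54.3
0.92 [176.9, 109.9, 152.8, 255.4] [ 0.5439 -0.0219 -0.0979] 0.102 [124.  60.]
0.71 [206.6, 100.0, 91.3, 5.6] [ 0.6826 -0.0627  1.4901] 1.0 [35.  3.]
t 51.15 pos [ 0.5434 -0.021   0.1392] rot [-3.142e+00  1.000e-03 -9.600e-02] | turn [-0.     0.001  0.002] rows 0.0 shift cm [0.05 0.13 5.69] rows 0.9
```

```bash
python3 -m handwheel '[{"dx":0,"dy":0.1,"dz":3,"wx":0,"wy":0,"wz":0,"claw":0},{"dx":0,"dy":0,"dz":1.5,"wx":0,"wy":0,"wz":0,"claw":0},{"dx":0,"dy":0,"dz":0.7,"wx":0,"wy":0,"wz":0,"claw":0},{"dx":0,"dy":0,"dz":0.2,"wx":0,"wy":0,"wz":0,"claw":0},{"dx":0,"dy":0,"dz":0.1,"wx":0,"wy":0,"wz":0,"claw":0},{"dx":0,"dy":0,"dz":0,"wx":0,"wy":0,"wz":0,"claw":0},{"dx":0,"dy":0,"dz":0,"wx":0,"wy":0,"wz":0,"claw":0}]'
python3 -m handwheel '[{"dx":0,"dy":0,"dz":0.1,"wx":0,"wy":0,"wz":0,"claw":0},{"dx":0,"dy":0,"dz":0,"wx":0,"wy":0,"wz":0,"claw":0},{"dx":0,"dy":0,"dz":0,"wx":0,"wy":0,"wz":0,"claw":0}]'
```

```text
clock: 52.02
position: [0.544, -0.0231, 0.085]
tool_rot: [-3.141, -0.0, -0.097]
force: [-0.4, 0.6, -0.5]
grip_width: 0.0583
finger_force: 54.3
clock: 52.4
position: [0.5439, -0.0231, 0.0837]
tool_rot: [-3.142, 0.0, -0.097]
force: [-0.3, -0.1, -0.2]
grip_width: 0.0584
finger_force: 54.3
```

```bash
python3 -m handwheel '[{"dx":0,"dy":-0.08,"dz":0.1,"wx":0,"wy":0,"wz":0,"claw":0},{"dx":0,"dy":0,"dz":0,"wx":0,"wy":0,"wz":0,"claw":0},{"dx":0,"dy":0,"dz":0,"wx":0,"wy":0,"wz":0,"claw":0}]'
python3 -m handwheel '[{"dx":0,"dy":0,"dz":0.1,"wx":0,"wy":0,"wz":0,"claw":0},{"dx":0,"dy":0,"dz":0,"wx":0,"wy":0,"wz":0,"claw":0},{"dx":0,"dy":0,"dz":0,"wx":0,"wy":0,"wz":0,"claw":0}]'
```

```text
clock: 52.78
position: [0.5439, -0.0223, 0.0827]
tool_rot: [3.142, 0.0, -0.097]
force: [-0.2, -0.2, -0.3]
grip_width: 0.0583
finger_force: 54.3
clock: 53.15
position: [0.544, -0.0223, 0.0822]
tool_rot: [-3.141, -0.0, -0.097]
force: [-3.3, 1.1, 9.5]
grip_width: 0.0587
finger_force: 55.4
```

Contact was felt at the expected height, so I release, check the sheet and go to the third slab.

```bash
python3 -m handwheel '[{"dx":0,"dy":0,"dz":0,"wx":0,"wy":0,"wz":0,"claw":100},{"dx":0,"dy":0,"dz":0,"wx":0,"wy":0,"wz":0,"claw":100},{"dx":0,"dy":0,"dz":0,"wx":0,"wy":0,"wz":0,"claw":100},{"dx":0,"dy":0,"dz":-4,"wx":0,"wy":0,"wz":0,"claw":100},{"dx":-2,"dy":0,"dz":-4,"wx":0,"wy":0,"wz":0,"claw":100},{"dx":-3,"dy":0,"dz":-4,"wx":0,"wy":0,"wz":0,"claw":100},{"dx":0,"dy":0,"dz":0,"wx":0,"wy":0,"wz":0,"claw":100}]'
python3 - <<'E'
from h import *
f=grab("wrist")
for o in find("sheet","wrist",.086,.008): print(*o)
need(.4701,-.4395,.18,-.015)
E
python3 -m handwheel '[{"dx":0,"dy":0,"dz":0,"wx":0,"wy":0,"wz":-0.083,"claw":100},{"dx":-0.5,"dy":6,"dz":0,"wx":0,"wy":0,"wz":0,"claw":100},{"dx":-0.5,"dy":6,"dz":0,"wx":0,"wy":0,"wz":0,"claw":100},{"dx":-0.3,"dy":6,"dz":0,"wx":0,"wy":0,"wz":0,"claw":100},{"dx":-0.2,"dy":6,"dz":0,"wx":0,"wy":0,"wz":0,"claw":100},{"dx":-0.2,"dy":6,"dz":0,"wx":0,"wy":0,"wz":0,"claw":100},{"dx":0,"dy":6,"dz":0,"wx":0,"wy":0,"wz":0,"claw":100},{"dx":0,"dy":6,"dz":0,"wx":0,"wy":0,"wz":0,"claw":100}]'
python3 -m handwheel '[{"dx":0,"dy":0,"dz":0,"wx":0,"wy":0,"wz":0,"claw":100},{"dx":0,"dy":0,"dz":0,"wx":0,"wy":0,"wz":0,"claw":100}]'
python3 - <<'E'
from h import *
f=grab("wrist")
for o in find("slab","wrist",0,.024): print(*o)
need(.4701,-.4395,.0065,-.015)
E
```

```text
clock: 54.02
position: [0.494, -0.0174, 0.2043]
tool_rot: [-3.141, -0.004, -0.097]
force: [0.5, -0.6, -0.7]
grip_width: 0.0857
finger_force: 0.0
0.87 [212.9, 23.6, 81.8, 190.0] [ 0.5447 -0.0225 -0.1004] 0.02 [140.  60.]
t 54.125 pos [ 0.4944 -0.0174  0.2019] rot [-3.141e+00 -1.000e-03 -9.700e-02] | turn [-0.    -0.001 -0.082] rows 0.4 shift cm [-1.8  42.25  2.19] rows 6.8
clock: 55.12
position: [0.4709, -0.4392, 0.2]
tool_rot: [-3.14, 0.001, -0.014]
force: [1.4, 1.2, 0.8]
grip_width: 0.0855
finger_force: 0.0
clock: 55.38
position: [0.4711, -0.4369, 0.2]
tool_rot: [-3.14, 0.002, -0.014]
force: [0.4, 0.9, 0.7]
grip_width: 0.0853
finger_force: 0.0
0.84 [192.9, 314.9, 81.9, 46.4] [ 0.2136 -0.4217  0.6595] 0.783 [92. 66.]
0.61 [221.8, 106.0, 63.2, 124.9] [ 0.4693 -0.4399 -0.0284] 0.051 [130.  54.]
t 55.475 pos [ 0.4717 -0.4361  0.2009] rot [-3.141e+00  1.000e-03 -1.300e-02] | turn [-0.001  0.001  0.002] rows 0.0 shift cm [-0.15  0.35 19.44] rows 3.1
```

```bash
python3 -m handwheel '[{"dx":-0.2,"dy":0.35,"dz":5,"wx":0,"wy":0,"wz":0.01,"claw":100},{"dx":0,"dy":0,"dz":5,"wx":0,"wy":0,"wz":0,"claw":100},{"dx":0,"dy":0,"dz":5,"wx":0,"wy":0,"wz":0,"claw":100},{"dx":0,"dy":0,"dz":3,"wx":0,"wy":0,"wz":0,"claw":100},{"dx":0,"dy":0,"dz":0.8,"wx":0,"wy":0,"wz":0,"claw":100},{"dx":0,"dy":0,"dz":0.4,"wx":0,"wy":0,"wz":0,"claw":100},{"dx":0,"dy":0,"dz":0,"wx":0,"wy":0,"wz":0,"claw":100},{"dx":0,"dy":0,"dz":0,"wx":0,"wy":0,"wz":0,"claw":100}]'
python3 -c "
from h import *
need(.4697,-.4397,.0065,-.022)"
```

```text
clock: 56.48
position: [0.4697, -0.441, 0.0108]
tool_rot: [3.141, -0.001, -0.024]
force: [-0.3, -1.1, 0.2]
grip_width: 0.0856
finger_force: 0.0
t 56.475 pos [ 0.4697 -0.441   0.0108] rot [ 3.141e+00 -1.000e-03 -2.400e-02] | turn [ 0.001 -0.001 -0.002] rows 0.0 shift cm [-0.   -0.13  0.43] rows 0.1
```

```bash
python3 -m handwheel '[{"dx":0,"dy":-0.1,"dz":0.4,"wx":0,"wy":0,"wz":0,"claw":100},{"dx":0,"dy":0,"dz":0,"wx":0,"wy":0,"wz":0,"claw":0},{"dx":0,"dy":0,"dz":0,"wx":0,"wy":0,"wz":0,"claw":0},{"dx":0,"dy":0,"dz":0,"wx":0,"wy":0,"wz":0,"claw":0},{"dx":0,"dy":0,"dz":0,"wx":0,"wy":0,"wz":0,"claw":0},{"dx":0,"dy":0,"dz":0,"wx":0,"wy":0,"wz":0,"claw":0}]' 60
python3 -m handwheel '[{"dx":0,"dy":0,"dz":-1,"wx":0,"wy":0,"wz":0,"claw":0},{"dx":0,"dy":0,"dz":-3,"wx":0,"wy":0,"wz":0,"claw":0},{"dx":0,"dy":0,"dz":-5,"wx":0,"wy":0,"wz":0,"claw":0},{"dx":0,"dy":0,"dz":-5,"wx":0,"wy":0,"wz":0,"claw":0},{"dx":0,"dy":0,"dz":-1,"wx":0,"wy":0,"wz":0,"claw":0},{"dx":0,"dy":0,"dz":0,"wx":0,"wy":0,"wz":0,"claw":0}]'
python3 - <<'E'
from h import *
f=grab("wrist"); z=monitor.observe()["position"][2]
for o in find("slab","wrist",z-.006,.024): print(*o)
need(.544,-.0223,.15,-.098)
E
```

```text
clock: 57.22
position: [0.4692, -0.4397, 0.0061]
tool_rot: [3.142, -0.0, -0.024]
force: [-1.2, 0.1, 5.9]
grip_width: 0.0521
finger_force: 63.7
clock: 57.98
position: [0.4693, -0.4396, 0.1562]
tool_rot: [3.141, -0.001, -0.024]
force: [-0.4, 0.3, -0.7]
grip_width: 0.0524
finger_force: 63.2
0.62 [178.3, 115.8, 141.7, 248.1] [ 0.4698 -0.4399 -0.0145] 0.112 [116.  54.]
t 58.075 pos [ 0.4687 -0.4392  0.1545] rot [-3.14e+00  1.00e-03 -2.40e-02] | turn [-0.001  0.001  0.074] rows 0.4 shift cm [  3.41 -42.22   0.45] rows 6.8
```

```bash
python3 -m handwheel '[{"dx":0,"dy":0,"dz":0,"wx":0,"wy":0,"wz":0.074,"claw":0},{"dx":0.5,"dy":-6,"dz":0,"wx":0,"wy":0,"wz":0,"claw":0},{"dx":0.5,"dy":-6,"dz":0,"wx":0,"wy":0,"wz":0,"claw":0},{"dx":0.5,"dy":-6,"dz":0,"wx":0,"wy":0,"wz":0,"claw":0},{"dx":0.5,"dy":-6,"dz":0,"wx":0,"wy":0,"wz":0,"claw":0},{"dx":0.5,"dy":-6,"dz":0,"wx":0,"wy":0,"wz":0,"claw":0},{"dx":0.5,"dy":-6,"dz":0,"wx":0,"wy":0,"wz":0,"claw":0},{"dx":0.4,"dy":-6,"dz":0,"wx":0,"wy":0,"wz":0,"claw":0}]'
python3 -m handwheel '[{"dx":0,"dy":0,"dz":0,"wx":0,"wy":0,"wz":0,"claw":0},{"dx":0,"dy":0,"dz":0,"wx":0,"wy":0,"wz":0,"claw":0},{"dx":0,"dy":0,"dz":0,"wx":0,"wy":0,"wz":0,"claw":0}]'
python3 - <<'E'
from h import *
f=grab("wrist"); z=monitor.observe()["position"][2]; cv2.imwrite("pics/w18.png",f["frame"])
for o in find("slab","wrist",z-.006,.024): print(*o)
need(.5442,-.0223,.1001,-.098)
E
```

```text
clock: 59.08
position: [0.5437, -0.0231, 0.1545]
tool_rot: [3.141, 0.002, -0.098]
force: [0.4, -0.1, -1.4]
grip_width: 0.0525
finger_force: 63.2
clock: 59.45
position: [0.5438, -0.0265, 0.1552]
tool_rot: [3.141, 0.001, -0.1]
force: [0.1, -0.7, -0.8]
grip_width: 0.0523
finger_force: 63.3
0.85 [180.1, 118.8, 142.3, 248.2] [ 0.5444 -0.0267 -0.088 ] 0.125 [115.  53.]
t 59.55 pos [ 0.544  -0.0262  0.1555] rot [ 3.141  0.    -0.1  ] | turn [ 0.     0.    -0.002] rows 0.0 shift cm [-0.02 -0.39  5.54] rows 0.9
```

```bash
python3 -m handwheel '[{"dx":0,"dy":-0.35,"dz":2.5,"wx":0,"wy":0,"wz":0,"claw":0},{"dx":0,"dy":0,"dz":1.5,"wx":0,"wy":0,"wz":0,"claw":0},{"dx":0,"dy":0,"dz":0.9,"wx":0,"wy":0,"wz":0,"claw":0},{"dx":0,"dy":0,"dz":0.2,"wx":0,"wy":0,"wz":0,"claw":0},{"dx":0,"dy":0,"dz":0,"wx":0,"wy":0,"wz":0,"claw":0},{"dx":0,"dy":0,"dz":0,"wx":0,"wy":0,"wz":0,"claw":0},{"dx":0,"dy":0,"dz":0,"wx":0,"wy":0,"wz":0,"claw":0}]'
python3 -m handwheel '[{"dx":0,"dy":0,"dz":0.1,"wx":0,"wy":0,"wz":0,"claw":0},{"dx":0,"dy":0,"dz":0,"wx":0,"wy":0,"wz":0,"claw":0},{"dx":0,"dy":0,"dz":0,"wx":0,"wy":0,"wz":0,"claw":0}]'
```

```text
clock: 60.42
position: [0.5447, -0.0215, 0.1051]
tool_rot: [-3.141, -0.001, -0.098]
force: [-0.0, -0.3, 0.2]
grip_width: 0.0527
finger_force: 63.3
clock: 60.8
position: [0.5446, -0.0215, 0.1037]
tool_rot: [-3.142, -0.0, -0.098]
force: [0.6, -0.1, -1.3]
grip_width: 0.0528
finger_force: 63.3
```

```bash
python3 -m handwheel '[{"dx":0,"dy":0.05,"dz":0.2,"wx":0,"wy":0,"wz":0,"claw":0},{"dx":0,"dy":0,"dz":0,"wx":0,"wy":0,"wz":0,"claw":0},{"dx":0,"dy":0,"dz":0,"wx":0,"wy":0,"wz":0,"claw":0}]'
python3 -m handwheel '[{"dx":0,"dy":0,"dz":0.1,"wx":0,"wy":0,"wz":0,"claw":0},{"dx":0,"dy":0,"dz":0,"wx":0,"wy":0,"wz":0,"claw":0},{"dx":0,"dy":0,"dz":0,"wx":0,"wy":0,"wz":0,"claw":0}]'
python3 -m handwheel '[{"dx":0,"dy":0,"dz":0.08,"wx":0,"wy":0,"wz":0,"claw":0},{"dx":0,"dy":0,"dz":0,"wx":0,"wy":0,"wz":0,"claw":0},{"dx":0,"dy":0,"dz":0,"wx":0,"wy":0,"wz":0,"claw":0}]'
```

```text
clock: 61.18
position: [0.5445, -0.022, 0.1017]
tool_rot: [3.142, 0.0, -0.098]
force: [0.9, 0.3, -1.1]
grip_width: 0.0526
finger_force: 63.3
clock: 61.55
position: [0.5445, -0.022, 0.1007]
tool_rot: [-3.142, -0.0, -0.098]
force: [0.8, -0.0, -0.9]
grip_width: 0.0524
finger_force: 63.3
clock: 61.92
position: [0.5445, -0.022, 0.1]
tool_rot: [-3.142, -0.0, -0.098]
force: [-0.9, -0.3, 3.9]
grip_width: 0.0527
finger_force: 63.8
```

Contact again, so I release, rise and inspect everything.

```bash
python3 -m handwheel '[{"dx":0,"dy":0,"dz":0,"wx":0,"wy":0,"wz":0,"claw":100},{"dx":0,"dy":0,"dz":0,"wx":0,"wy":0,"wz":0,"claw":100},{"dx":0,"dy":0,"dz":0,"wx":0,"wy":0,"wz":0,"claw":100},{"dx":0,"dy":0,"dz":-4,"wx":0,"wy":0,"wz":0,"claw":100},{"dx":-2,"dy":0,"dz":-4,"wx":0,"wy":0,"wz":0,"claw":100},{"dx":-4,"dy":0,"dz":-5,"wx":0,"wy":0,"wz":0,"claw":100},{"dx":-2,"dy":0,"dz":-3,"wx":0,"wy":0,"wz":0,"claw":100},{"dx":0,"dy":0,"dz":0,"wx":0,"wy":0,"wz":0,"claw":100}]'
python3 - <<'E'
from h import *
for c in("side","wrist"):
    f=grab(c); cv2.imwrite(f"pics/{c}19.png",f["frame"])
    for o in find("slab",c,.094,.024): print(c,*o)
    for o in find("trim",c,.004,.014,dofit=False): print(c,"trim",*o)
    for o in find("scraper",c,0,.03): print(c,"scr",*o)
a=cv2.resize(cv2.imread("pics/wrist19.png"),(400,300));b=cv2.resize(cv2.imread("pics/side19.png")[110:320,100:380],(400,300))
cv2.imwrite("pics/c19.png",np.vstack([a,b]))
E
```

```text
clock: 62.92
position: [0.4659, -0.0142, 0.2609]
tool_rot: [-3.14, -0.004, -0.098]
force: [-0.8, 0.4, -0.2]
grip_width: 0.0852
finger_force: 0.0
side 0.79 [229.5, 162.2, 44.2, 32.3] [ 0.5451 -0.023  -0.0649] 0.202 [131.  69.]
side 0.77 [361.1, 138.0, 42.1, 21.4] [ 0.2184 -0.2972  0.8636] 0.207 [136.  74.]
side 0.48 [230.8, 185.4, 46.3, 15.9] [0.5252 0.0261 0.3576] 3.344 [129.  47.]
side 0.45 [229.3, 190.6, 38.2, 17.1] [ 0.5301  0.0357 -0.0646] 4.39 [116.  16.]
side trim 0.52 [181.3, 188.4, 14.4, 4.1] [ 0.7331  0.0248 -0.0255] 0 [46. 20.]
side trim 0.41 [229.1, 186.2, 49.6, 15.9] [ 0.5543 -0.034   0.2679] 0 [150.  55.]
side scr 0.82 [95.3, 305.6, 57.4, 49.3] [0.665  0.474  1.3485] 0.078 [167.  40.]
side scr 0.6 [188.3, 256.7, 34.0, 56.7] [0.537  0.2951 0.0954] 0.053 [167.  50.]
wrist 0.82 [216.4, 0.0, 71.1, 164.8] [ 0.5463 -0.0226 -0.0935] 0.029 [126.  54.]
wrist scr 0.59 [0.0, 91.4, 53.1, 37.1] [0.5383 0.2953 0.0752] 0.03 [65. 32.]
```

View pics/c19.png

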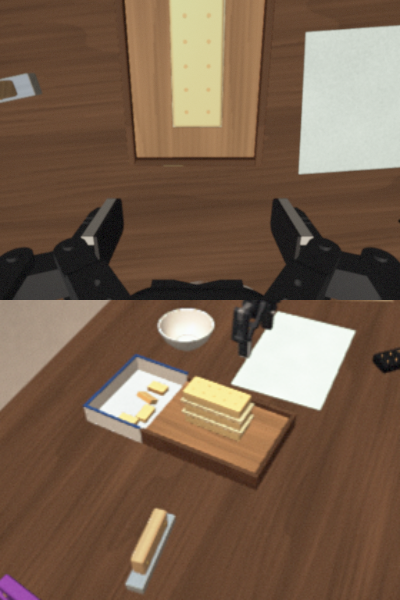

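The crop shows a neat stack of three slabs with two sheets between them, all four trimmings in the tray, and the scraper upright on the table. It was knocked about 2 cm but is still standing. The jar was left alone, the bowl looks unmoved, and the gripper is clear of everything.

```bash
python3 -c "
from workcell import job_done
print(job_done())"
```

```text
the job is handed in; nothing more can be done
None
```

I handed the job in at about 63 s of the 210 s allowed; no verdict came back. In the last pictures all four trimmings are in the tray, the scraper stands upright on the table, and the three slabs are stacked on the board with a sheet between each two.

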